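# Lay the slide box down in its rack

### The job

Tip the tall slide box that stands on end in the rack over onto its broad side, away from the stop wall, so that it lies in its bay like its neighbour, with its foot pushed back against the stop. There is glass inside: guide it down with open fingertips so that it lands gently, do not squeeze it in a grip, press it hard, lift it off the rack or let it drop, and leave everything else where it is.

Things in the scene. Friction and masses are not known exactly. Their poses are not given: they have to be found in the camera images.
- slide_box: slide box to lay down: closed grey plastic, 36 mm thick (its x), 85 mm wide (its y) and 200 mm long (its z), 0.3 to 0.55 kg, centre of mass at mid-length. It starts on end in the rack's free bay, top 260 mm above the desk, thickness along the bay, 2 to 10 mm clear of the stop wall. Origin: centre of its foot end face (underside while it stands); z points to its head, x away from the stop, the way it is to fall
- head (a point): centre of the head end face of the slide box (its top while it stands), 200 mm from its foot; the axes are those of the box. Past about 0.18 rad of tilt the box topples by itself; while its head is held from the falling side and lowered, its foot edge can slide 10 to 30 mm back towards the stop wall
- rack: fixed white two-bay rack, 226 mm wide (y), bay floors 180 mm long (x), 60 mm above the desk. Origin under its centre at desk height; x runs from the grey stop wall to the open end, z up. Floors end in a sheer edge at x = +90 mm: a box lying home overhangs it by 20 mm. Free bay centred at y = +56 mm, the other at -56. Bays are 97 mm wide between lips 8 mm high
- stop (a point): foot of the free bay's stop wall: middle of the wall's inner face at the height of the bay floor (60 mm above the desk); axes as the rack's (x along the bay away from the stop, z up). The wall is 12 mm thick and stands 35 mm above the bay floor
- neighbour_box: bystander: a second slide box of the same make, 36 mm thick (its x), 85 mm wide (its y) and 200 mm long (its z), already lying in the rack's other bay, head overhanging; origin at the centre of its foot end face, its z runs horizontally to its head
- eyepiece: bystander: black microscope eyepiece standing on the desk, 42 mm diameter, 56 mm tall; origin at the centre of its underside
- dropper: bystander: amber dropper bottle, 32 mm diameter, 75 mm tall; origin at the centre of its underside
- jar: bystander: clear specimen jar, 60 mm diameter, 65 mm tall; origin at the centre of its underside
- slip_box: bystander: little cardboard box, 60 x 30 x 25 mm; origin at the centre of its underside
- pen_pot: bystander: square wooden pen pot, 70 x 70 x 80 mm with pens up to 130 mm high; origin at the centre of its underside
- mug: bystander: white mug, 76 mm diameter, 85 mm tall, handle on its +y side; origin at the centre of its underside
Mind the look-alikes: they are no part of the job. What is shaped like the slide_box but purple or turquoise is not meant.

How it is judged:
On the way:
1. the slide box lies on its broad side in the bay (angle between slide_box's own z axis and vertical above 1.48 rad and angle between the x axis of slide_box and the z axis of stop, either way round below 0.12 rad), for 0.2 s.
At the end, for the whole second after the job is handed in: The slide box lies flat on its broad side on its bay's floor (within 0.06 rad of level and 0.1 rad of the bay's direction), head away from the stop, its foot within 6 mm of the stop wall and within 12 mm of the bay's middle, at rest (angle between slide_box's own z axis and vertical between 1.51 and 1.63 rad and angle between the z axis of slide_box and the x axis of stop, either way round below 0.1 rad and angle between the x axis of slide_box and the z axis of stop, either way round below 0.1 rad and x of head in the frame of stop above 0.1 m and x of slide_box in the frame of stop below 0.006 m and y of slide_box in the frame of stop between -0.012 and 0.012 m and z of slide_box in the frame of stop between 0.012 and 0.024 m and linear speed of slide_box below 0.02 m/s and angular speed of slide_box below 0.1 rad/s); the robot touches nothing.
It fails at once if the slide box falls or drops (turns faster than 5 rad/s, about what a 30 mm drop of its head gives) (angular speed of slide_box above 5 rad/s).
It fails at once if the slide box is lifted: the centre of its foot end is more than 32 mm above the bay floor (tipping alone raises it 18 mm) (z of slide_box in the frame of stop above 0.032 m).
It fails at once if the slide box is gripped or pressed: the finger forces on it add up to more than 30 N (contact force between the fingers and slide_box above 30 N).
It fails at once if the neighbouring box or another bystander is moved more than 20 mm (distance of any of neighbour_box, eyepiece, dropper, jar, slip_box, pen_pot, mug from where it was at the start of the episode above 0.02 m).
It also fails if it takes over 64 s, if anything falls off the work surface, if the arm or the gripper's body presses on something with over 40 N, if the wrist force passes 120 N, or if a joint passes its speed limit or range.

### The arm

A 7-joint arm with a two-finger parallel gripper is mounted at the origin on the work surface. World frame = base frame: x ahead of the robot, y to its left, z up, the work surface at z = 0. Lengths are in m, angles in rad, forces in N, time in s.
With the tool pointing down it reaches from about 0.425 to 0.925 m from the base axis. Payload 6.8 kg.
Tool frame: the origin (TCP) lies at the centre of the arm's flange, where the gripper is bolted on; the fingertips stand 173 mm ahead of it and the grasp point (between the pads) lies 155 mm ahead of it; z points along the fingers, y is the direction in which the jaws open and shut (so a half turn about z gives the same grasp; the last joint's range is limited). The gripper opens to 85 mm and grips with 20 to 120 N. Pads are 22 mm wide; open, the fingers measure 114 mm over their backs; the gripper's body (76 mm by 85 mm) begins 54 mm behind the grasp point. The pads swing forward as they close: fully open they stand 13 mm farther back than shut.
Start: joints at [-1.381, 0.477, 0.022, 1.555, -0.011, 1.109, -0.083], TCP at [0.198, 0.645, 0.405] pointing down, gripper open.
Joint ranges: [-2.96, 2.96], [-0.34, 2.1], [-1.41, 1.46], [0.24, 2.44], [-1.37, 4.51], [0.17, 1.92], [-2.96, 2.96]. Speed limits (rad/s): [2.39, 2.39, 3.14, 3.14, 3.14, 3.14, 3.14].

### API

Orientations are given as a rotation vector (axis times angle).
In Python, from bench import readout, grab_frame, camera_model, r gives the robot as it stands.
- The arm moves only by the tool apply_moves, never from a script. Its argument "deltas" is a list of rows, each an object with "xyz": the shift along the world's x, y, z in m, a list of three; "turn": the turn about the world's z in rad. In form: [{"xyz": [dx, dy, dz], "turn": turn}, ...]. A call has 1 to 12 rows; each row shifts and turns the commanded pose from where the row before left it; what a row does not reach is not made up. A row lasts 1/12 s, in which the tool goes at most 41.7 mm and 7.16 degrees, less where a joint would pass 70% of its speed; a pose out of reach is approached as far as the arm can. A call with a gripper value outside its range is refused whole. "claw" is the gripper's target within -1 to 1 (shut at 1, half-way at 0, fully open at -1), set as the call begins (left out, the last holds). The fingers move at their own pace and stop on an object; "squeeze" is the grip in N (left out, the last holds). Time passes only in rows, so rows that do not move let the fingers close. It gives the time, the measured TCP pose, the force and the opening at its end, in the units of the state.
- readout.get_obs(): the state, without advancing time (a new reading comes with each control period).
- grab_frame(name): name is "side" or "top" or "wrist"; returns the picture (480x640x3 uint8, red, green, blue); there is no depth.
- camera_model(name): a dict with "intrinsics" (3x3 intrinsics, pixels), "k1" (the pictures are not rectified: a ray, as slopes to the right and down, at radius r is drawn at 1 + k1 r^2 times it, then the intrinsics apply), "R" (3x3) and "t" (3): a world point X has camera coordinates R X + t. Camera axes: x right, y down, z forward; pixel columns grow to the right and rows downward; lengths in m; the calibration is good to about 2 mm. A picture is of the moment at which its call begins: read the wrist's pose just before it. camera_model takes no time and is no camera call; for the wrist camera it gives the pose at the moment of the call.
- r.hand_in(): hands the job in, once; it reports no verdict.
The state is a dict: "clock": time; "joints": joint angles; "qvel": joint speeds; "tau": joint torques, N m; "tcp_pos": TCP position; "orientation": TCP orientation; "contact_force": force on the tool from outside, world axes, zero at the start; "moment": the same for the moment, N m; "grip_width": finger opening in m.
Only numpy, scipy, OpenCV 4.12 (cv2) and the standard library are available. Lean on these libraries where they do the work, as an engineer would, in place of code of your own. Each camera call takes 0.05 s, during which the arm holds its last target.

## Working session

There is one attempt and no reset: what is moved stays moved. The work goes in short steps, Python scripts to look and compute and a tool call to move; the robot and the scene stay as the last step left them, time stands still between calls to the robot, and variables do not carry over. Pictures are saved under pics/ and viewed, and the job is handed in when it is done.

Besides the shell and the picture viewer there is one more tool, called after "Emit:" by a JSON object that holds its "name" and its "arguments", one argument or row to a line. apply_moves: Moves the arm, as the interface text tells. Its arguments: {"type":"object","properties":{"deltas":{"type":"array"},"claw":{"type":"number"},"squeeze":{"type":"number"}},"required":["deltas"]}

```bash
mkdir -p pics; ls
python3 - <<'E'
from bench import readout, grab_frame, camera_model, r
import cv2
o=readout.get_obs()
for k,v in o.items(): print(k,v)
for n in ["side","top","wrist"]:
    f=grab_frame(n); cv2.imwrite(f"pics/{n}0.png",f[:,:,::-1]); m=camera_model(n)
    print(n,m)
E
```

```text
pics
clock 0.0
joints [-1.38110476  0.47778257  0.0223359   1.55644667 -0.01146405  1.10932563
 -0.0831056 ]
qvel [ 0.00152105 -0.00082219 -0.00050227 -0.00024385  0.00028237  0.00164404
 -0.00046933]
tau [ 5.83587662e-04 -5.96438956e+01  1.60837054e+00 -2.81191814e+01
  1.25367130e-02  9.35553282e-03 -1.84676901e-05]
tcp_pos [0.19796416 0.64502474 0.40373915]
orientation [-4.65972303e-01 -3.10673419e+00  2.87599575e-03]
contact_force [ 1.17054822  0.19576656 -0.04938772]
moment [ 0.00771368 -0.02880989  0.0142374 ]
grip_width 0.08534055757117162
side {'intrinsics': array([[565.28051907,   0.        , 319.06037952],
       [  0.        , 565.28051907, 238.99988692],
       [  0.        ,   0.        ,   1.        ]]), 'k1': -0.16462659535953733, 'R': array([[ 0.99799986, -0.06037253,  0.01874666],
       [-0.02025172, -0.58625418, -0.809874  ],
       [ 0.05988445,  0.80787449, -0.58630424]]), 't': array([-0.59309184,  0.05409517,  1.08423234])}
top {'intrinsics': array([[574.56957858,   0.        , 317.525451  ],
       [  0.        , 574.56957858, 237.3094227 ],
       [  0.        ,   0.        ,   1.        ]]), 'k1': -0.11539620342245424, 'R': array([[ 0.01332862, -0.99979641, -0.01514899],
       [-0.9910713 , -0.01119917, -0.13286183],
       [ 0.13266512,  0.01678459, -0.99101879]]), 't': array([-0.14867977,  0.61713936,  1.02340341])}
wrist {'intrinsics': array([[376.38895051,   0.        , 323.22782756],
       [  0.        , 376.38895051, 239.05678261],
       [  0.        ,   0.        ,   1.        ]]), 'k1': -0.011490079306296164, 'R': array([[ 0.29342827,  0.9559795 , -0.00174293],
       [ 0.91208383, -0.27940787,  0.30005722],
       [ 0.28636156, -0.08963497, -0.95391961]]), 't': array([-0.67337154, -0.03998645,  0.38044843])}
```

View pics/side0.png

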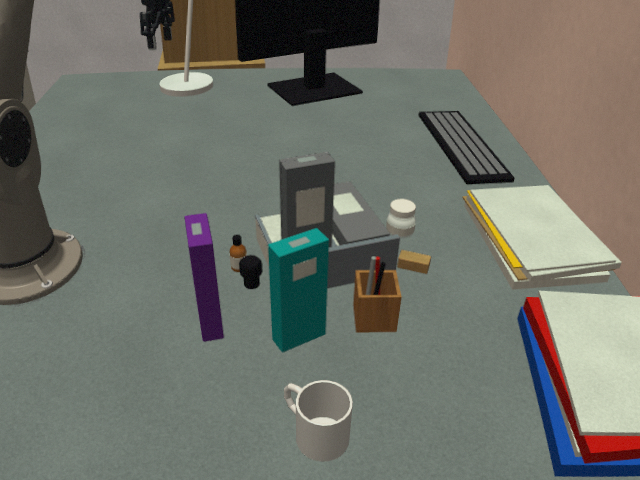

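View pics/top0.png

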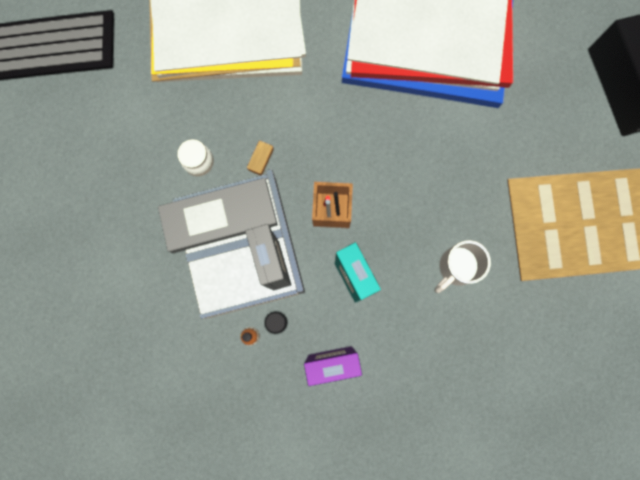

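View pics/wrist0.png

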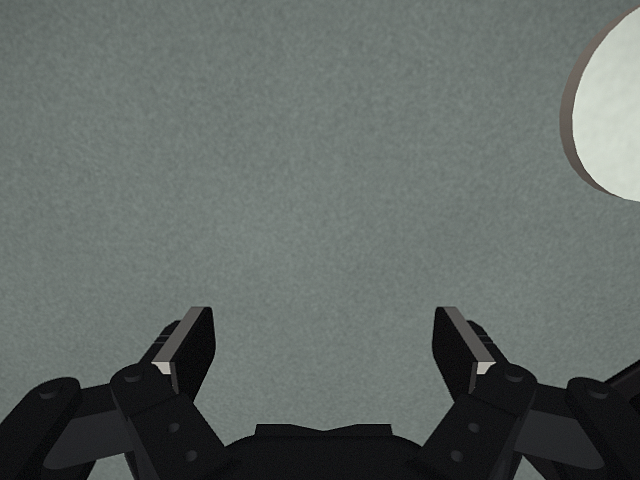

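Candidates: grey standing box, side (307,190) / top (262,255); turquoise box, side (300,290) / top (357,270); purple box, side (203,280) / top (333,368); grey neighbour lying down, top (218,215). By the description I choose the grey box standing in the rack. I'll check it in a close crop.

```bash
cat > h.py <<'E'
import numpy as np, cv2
from bench import readout, grab_frame, camera_model, r
def K(m):return np.asarray(m['intrinsics'])
def ray(m,uv):
    uv=np.atleast_2d(np.asarray(uv,float)); 
    d=cv2.undistortPoints(uv.reshape(-1,1,2),K(m),np.array([m['k1'],0,0,0,0.])).reshape(-1,2)
    d=np.c_[d,np.ones(len(d))]@np.asarray(m['R']); c=-np.asarray(m['R']).T@m['t']
    return c,d
def onz(m,uv,z):
    c,d=ray(m,uv); return c+d*((z-c[2])/d[:,2])[:,None]
def proj(m,X):
    p,_=cv2.projectPoints(np.asarray(X,float).reshape(-1,1,3),cv2.Rodrigues(np.asarray(m['R']))[0],np.asarray(m['t'],float),K(m),np.array([m['k1'],0,0,0,0.])); return p.reshape(-1,2)
E
python3 - <<'E'
import cv2
a=cv2.imread('pics/top0.png')[160:350,145:345]; cv2.imwrite('pics/top0c.png',cv2.resize(a,(800,760)[0:2],interpolation=cv2.INTER_CUBIC)[:600])
cv2.imwrite('pics/top0c.png',cv2.resize(a,None,fx=3.1,fy=3.1,interpolation=cv2.INTER_CUBIC))
a=cv2.imread('pics/side0.png')[140:300,240:440]; cv2.imwrite('pics/side0c.png',cv2.resize(a,None,fx=3.7,fy=3.7,interpolation=cv2.INTER_CUBIC))
E
```

```text
(no output)
```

View pics/top0c.png

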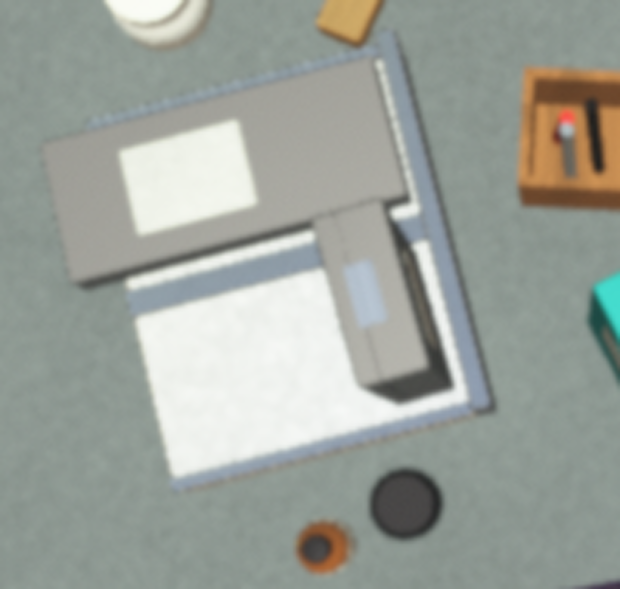

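View pics/side0c.png

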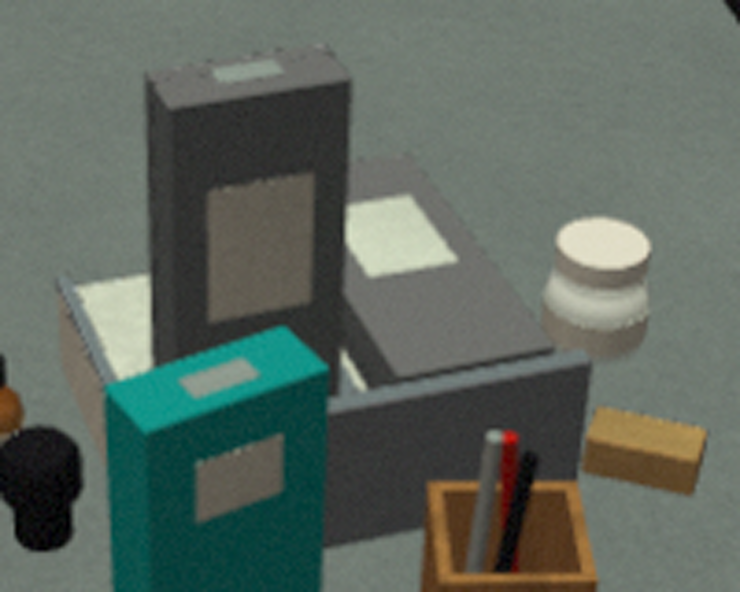

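The crop confirms it: grey, standing in the free bay, with the stop wall on the right of the top view, so it falls to the left (roughly world +y). Next, measuring corners by ray casts.

```bash
cat > m1.py <<'E'
from h import *
m=camera_model('top'); s=camera_model('side')
f=lambda P:np.array(P,float)/3.1+[145,160]
g=lambda P:np.array(P,float)/3.7+[240,140]
bt=onz(m,f([(315,220),(383,202),(433,370),(360,385)]),.26); print('box top',bt.round(4),np.linalg.norm(np.diff(np.r_[bt,bt[:1]],axis=0),axis=1).round(4), bt.mean(0).round(4))
bs=onz(s,g([(148,78),(168,108),(350,80),(325,48)]),.26); print('box side',bs.round(4),bs.mean(0).round(4),np.linalg.norm(np.diff(np.r_[bs,bs[:1]],axis=0),axis=1).round(4))
w=onz(m,f([(378,58),(468,404),(393,33),(493,408)]),.095); print('wall inner/outer top',w.round(4), np.linalg.norm(w[3]-w[2]))
fl=onz(m,f([(127,280),(175,480)]),.06); print('floor open edge',fl.round(4))
nb=onz(m,f([(42,148),(380,57),(410,202),(80,285)]),.096); print('nb',nb.round(4),np.linalg.norm(np.diff(np.r_[nb,nb[:1]],axis=0),axis=1).round(4))
d=onz(s,g([(585,357)]),.095);print('wall corner side',d)
u=w[3]-w[2];u/=np.linalg.norm(u);print('wall dir',u,np.arctan2(u[1],u[0]))
print('eyep top',onz(m,f([(405,503)]),.056),'dropper',onz(m,f([(318,545)]),.075))
E
python3 m1.py
```

```text
box top [[ 0.5977 -0.0403  0.26  ]
 [ 0.6067 -0.0725  0.26  ]
 [ 0.5273 -0.0979  0.26  ]
 [ 0.5198 -0.0637  0.26  ]] [0.0334 0.0834 0.035  0.0814] [ 0.5629 -0.0686  0.26  ]
box side [[ 0.5221 -0.0712  0.26  ]
 [ 0.5305 -0.0984  0.26  ]
 [ 0.6099 -0.0754  0.26  ]
 [ 0.6012 -0.0449  0.26  ]] [ 0.566  -0.0725  0.26  ] [0.0285 0.0826 0.0317 0.0833]
wall inner/outer top [[ 0.7161 -0.0503  0.095 ]
 [ 0.5183 -0.1058  0.095 ]
 [ 0.7309 -0.0586  0.095 ]
 [ 0.5163 -0.1199  0.095 ]] 0.22324697078798683
floor open edge [[0.5895 0.0988 0.06  ]
 [0.473  0.0658 0.06  ]]
nb [[ 0.6616  0.1432  0.096 ]
 [ 0.7164 -0.0515  0.096 ]
 [ 0.6322 -0.0708  0.096 ]
 [ 0.5824  0.1169  0.096 ]] [0.2023 0.0864 0.1942 0.0834]
wall corner side [[ 0.73342336 -0.05648669  0.095     ]]
wall dir [-0.96157721 -0.27453463  0.        ] -2.863486952555687
eyep top [[ 0.46211077 -0.06820982  0.056     ]] dropper [[ 0.43782717 -0.02078596  0.075     ]]
```

The target is consistent with the sizes given. The box is about 35 x 83 mm on top at z=0.26, centred near (0.564,-0.070). The bay direction is x_r≈(-0.275,0.962), and the gap to the stop is about 4 mm.

Plan:
1. Straddle the head along the bay with open jaws and tip the box onto the front finger.
2. Swing the back finger off to the side, around the front one.
3. Lower the head, then push the box home.

Approach first, above everything.

Emit:
{"name": "apply_moves", "arguments": {
  "deltas": [
    {"xyz": [0.015, -0.03, 0.01], "turn": 0.048},
    {"xyz": [0.015, -0.03, 0.01], "turn": 0.048},
    {"xyz": [0.015, -0.03, 0.01], "turn": 0.048},
    {"xyz": [0.015, -0.03, 0.01], "turn": 0.048},
    {"xyz": [0.015, -0.03, 0.01], "turn": 0.048},
    {"xyz": [0.015, -0.03, 0.01], "turn": 0.048},
    {"xyz": [0.015, -0.03, 0.01], "turn": 0.048},
    {"xyz": [0.015, -0.03, 0.005], "turn": 0.048},
    {"xyz": [0.015, -0.03, 0], "turn": 0.048},
    {"xyz": [0.015, -0.03, 0], "turn": 0.048},
    {"xyz": [0.015, -0.03, 0], "turn": 0.048},
    {"xyz": [0.015, -0.03, 0], "turn": 0.048}
  ],
  "claw": -1,
  "squeeze": 20
}}

```text
clock: 1.15
tcp_pos: [0.3784, 0.2835, 0.4797]
orientation: [0.439, -3.111, -0.0]
contact_force: [0.9, -0.4, 0.6]
grip_width: 0.0852
```

Emit:
{"name": "apply_moves", "arguments": {
  "deltas": [
    {"xyz": [0.015, -0.03, 0]},
    {"xyz": [0.015, -0.03, 0]},
    {"xyz": [0.015, -0.03, 0]},
    {"xyz": [0.015, -0.03, 0]},
    {"xyz": [0.015, -0.03, 0]},
    {"xyz": [0.015, -0.03, 0]},
    {"xyz": [0.015, -0.03, 0]},
    {"xyz": [0.015, -0.03, 0]},
    {"xyz": [0.015, -0.03, 0]},
    {"xyz": [0.015, -0.03, 0]},
    {"xyz": [0.015, -0.03, 0]}
  ]
}}

```text
invalid input
```

Emit:
{"name": "apply_moves", "arguments": {
  "deltas": [
    {"xyz": [0.0155, -0.0295, 0], "turn": 0},
    {"xyz": [0.0155, -0.0295, 0], "turn": 0},
    {"xyz": [0.0155, -0.0295, 0], "turn": 0},
    {"xyz": [0.0155, -0.0295, 0], "turn": 0},
    {"xyz": [0.0155, -0.0295, 0], "turn": 0},
    {"xyz": [0.0155, -0.0295, 0], "turn": 0},
    {"xyz": [0.0155, -0.0295, 0], "turn": 0},
    {"xyz": [0.0155, -0.0295, 0], "turn": 0},
    {"xyz": [0.0155, -0.0295, 0], "turn": 0},
    {"xyz": [0.0155, -0.0295, 0], "turn": 0},
    {"xyz": [0.0155, -0.0295, 0], "turn": 0},
    {"xyz": [0.015, -0.029, 0], "turn": 0}
  ]
}}

```text
clock: 2.15
tcp_pos: [0.5639, -0.0698, 0.4796]
orientation: [0.436, -3.111, -0.0]
contact_force: [0.6, -0.6, 0.2]
grip_width: 0.0854
```

Run:
```python
from h import *
o=readout.get_obs(); print(o['tcp_pos'],o['joints'].round(2),o['contact_force'])
m=camera_model('wrist'); f=grab_frame('wrist'); cv2.imwrite('pics/w1.png',f[:,:,::-1]); f=grab_frame('side'); cv2.imwrite('pics/s1.png',cv2.resize(f[100:340,180:460,::-1],None,fx=2.4,fy=2.4))
import pickle; pickle.dump(m,open('mw1.pkl','wb'))
X=np.array([.5645,-.0705,.26]);xr=np.array([-.2745,.9616,0]);yr=np.array([-.9616,-.2745,0])
print(proj(m,[X+a*.018*xr+b*.0425*yr for a in(-1,1) for b in (-1,1)]))
print(m['R'],-m['R'].T@m['t'])
```

```text
[ 0.56393037 -0.06975761  0.47955236] [-0.38  0.25  0.48  1.75 -0.12  1.17  1.99] [ 0.63762137 -0.6321996   0.24093456]
[[292.2218412  338.25595221]
 [288.10217142 191.77170737]
 [354.7693567  338.27291754]
 [359.03350206 191.78913783]]
[[-2.74705159e-01  9.61528497e-01 -1.56365405e-04]
 [ 9.17336459e-01  2.62128384e-01  2.99637332e-01]
 [ 2.88150822e-01  8.21684814e-02 -9.54053167e-01]] [ 0.49066002 -0.09173478  0.44939296]
```

View pics/w1.png

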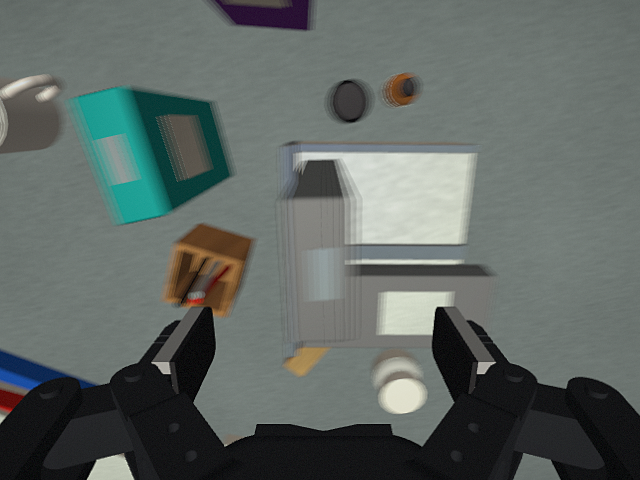

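View pics/s1.png

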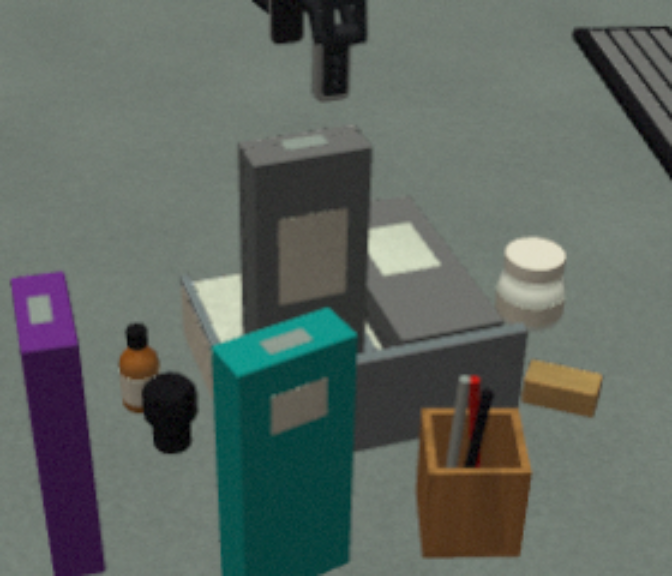

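The wrist view shows the box top between the jaws at columns about 282–355, but blurred because the arm was still moving. I'll take a settled one.

Run:
```python
from h import *
m=camera_model('wrist'); f=grab_frame('wrist'); cv2.imwrite('pics/w2.png',f[:,:,::-1])
c=f[120:400,180:500,::-1]; cv2.imwrite('pics/w2c.png',cv2.resize(c,None,fx=2.1,fy=2.1,interpolation=cv2.INTER_CUBIC))
import pickle; pickle.dump(m,open('mw2.pkl','wb'))
```

```text
(no output)
```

View pics/w2c.png

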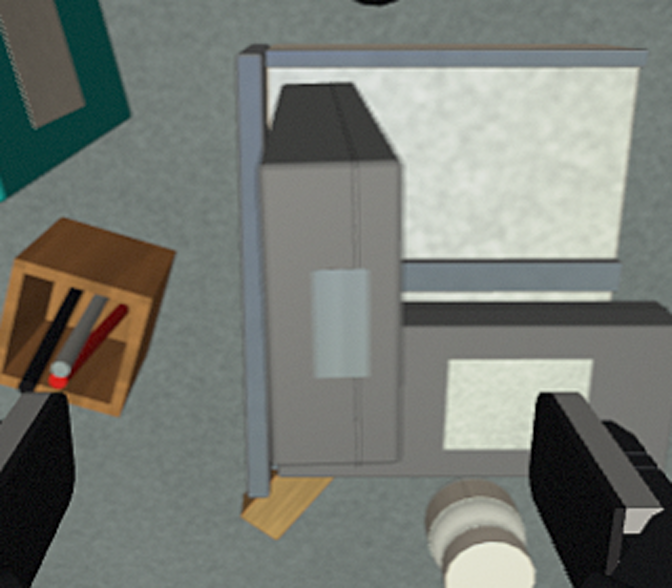

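Run:
```python
from h import *
import pickle
m=pickle.load(open('mw2.pkl','rb')); g=lambda P:np.array(P,float)/2.1+[180,120]
b=onz(m,g([(263,163),(400,162),(398,462),(275,462)]),.26); print(b.round(4),b.mean(0).round(4),np.linalg.norm(np.diff(np.r_[b,b[:1]],axis=0),axis=1).round(4))
w=onz(m,g([(238,55),(248,497),(267,52),(269,497)]),.095);print(w.round(4),np.linalg.norm(w[1]-w[0]))
u=w[1]-w[0];print(np.arctan2(u[0],-u[1])%6.28, np.arctan2(u[1],u[0]))
f=onz(m,g([(640,67),(617,262)]),.06);print(f)
xr=np.array([-.2745,.9616,0]);yr=np.array([-.9616,-.2745,0]);O=np.array([.5665,-.0931,0])
for n,P in (('box',b),('wall',w),('fl',f)):print(n,[((p-O)@xr*1e3).round(1) for p in P],[((p-O)@yr*1e3).round(1) for p in P])
t=np.array([.5639,-.0698,0]);print('tcp',(t-O)@xr,(t-O)@yr)
```

```text
[[ 0.5295 -0.0947  0.26  ]
 [ 0.5203 -0.0627  0.26  ]
 [ 0.6    -0.038   0.26  ]
 [ 0.609  -0.0705  0.26  ]] [ 0.5647 -0.0665  0.26  ] [0.0333 0.0834 0.0338 0.0832]
[[ 0.5198 -0.1169  0.095 ]
 [ 0.736  -0.0572  0.095 ]
 [ 0.5151 -0.1051  0.095 ]
 [ 0.7331 -0.0466  0.095 ]] 0.22436632551061753
1.8404515013313931 0.2696551745364965
[[0.47612302 0.06892624 0.06      ]
 [0.57131959 0.09597832 0.06      ]]
box [np.float64(8.6), np.float64(41.9), np.float64(43.8), np.float64(10.1)] [np.float64(36.1), np.float64(36.1), np.float64(-47.3), np.float64(-47.1)]
wall [np.float64(-10.1), np.float64(-12.0), np.float64(2.6), np.float64(-1.0)] [np.float64(51.5), np.float64(-172.9), np.float64(52.7), np.float64(-172.9)]
fl [np.float64(180.6), np.float64(180.5)] [np.float64(42.4), np.float64(-56.5)]
tcp 0.023118980000000015 -0.0038956899999999556
```

Wrist, top and side agree to a few mm. Box centre is at x≈24 mm, y≈-4 mm in the stop frame; the TCP is at 23, -4. I'll descend to straddle the head.

Emit:
{"name": "apply_moves", "arguments": {
  "deltas": [
    {"xyz": [0, 0.001, -0.01], "turn": 0},
    {"xyz": [0, 0, -0.012], "turn": 0},
    {"xyz": [0, 0, -0.012], "turn": 0},
    {"xyz": [0, 0, -0.012], "turn": 0},
    {"xyz": [0, 0, -0.012], "turn": 0},
    {"xyz": [0, 0, -0.01], "turn": 0},
    {"xyz": [0, 0, -0.01], "turn": 0},
    {"xyz": [0, 0, -0.007], "turn": 0},
    {"xyz": [0, 0, 0], "turn": 0}
  ]
}}

```text
clock: 3.05
tcp_pos: [0.5631, -0.067, 0.3929]
orientation: [0.435, -3.109, -0.0]
contact_force: [-0.0, 0.5, -0.9]
grip_width: 0.0852
```

Emit:
{"name": "apply_moves", "arguments": {
  "deltas": [
    {"xyz": [0, 0, 0], "turn": 0},
    {"xyz": [0, 0, 0], "turn": 0},
    {"xyz": [0, 0, 0], "turn": 0},
    {"xyz": [0, 0, 0], "turn": 0}
  ],
  "claw": -0.4
}}

```text
clock: 3.38
tcp_pos: [0.5638, -0.0673, 0.3953]
orientation: [-0.435, 3.11, -0.0]
contact_force: [-0.6, 0.2, 0.5]
grip_width: 0.0599
```

```bash
cat > shot.py <<'E'
import sys
from h import *
o=readout.get_obs(); print(o['tcp_pos'].round(4),o['contact_force'].round(2),o['grip_width'],o['clock'])
n=sys.argv[1]
f=grab_frame('side'); cv2.imwrite(f'pics/s{n}.png',cv2.resize(f[90:290,180:440,::-1],None,fx=3,fy=3,interpolation=cv2.INTER_CUBIC))
if len(sys.argv)>2:
    f=grab_frame('wrist'); cv2.imwrite(f'pics/wr{n}.png',f[:,:,::-1])
E
python3 shot.py 2 w
```

```text
[ 0.5638 -0.0673  0.3953] [-0.6   0.15  0.54] 0.05986431533300604 3.3833
```

View pics/s2.png

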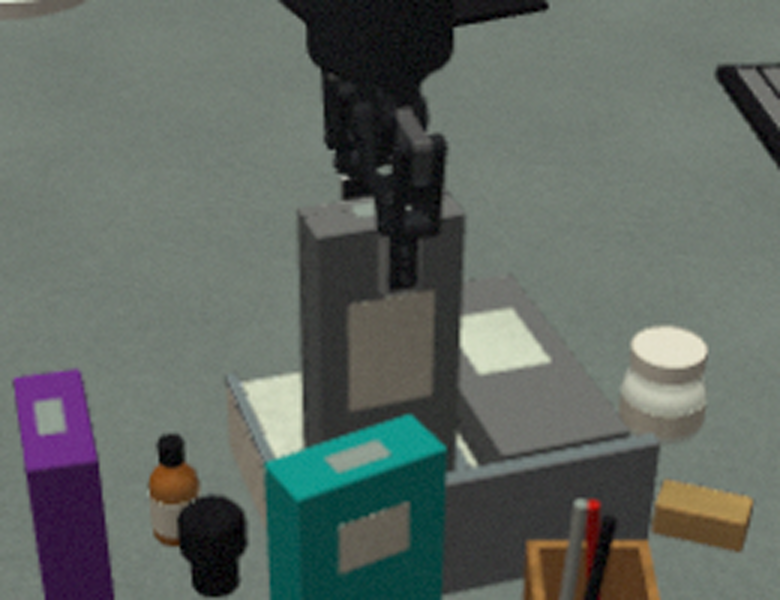

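View pics/wr2.png

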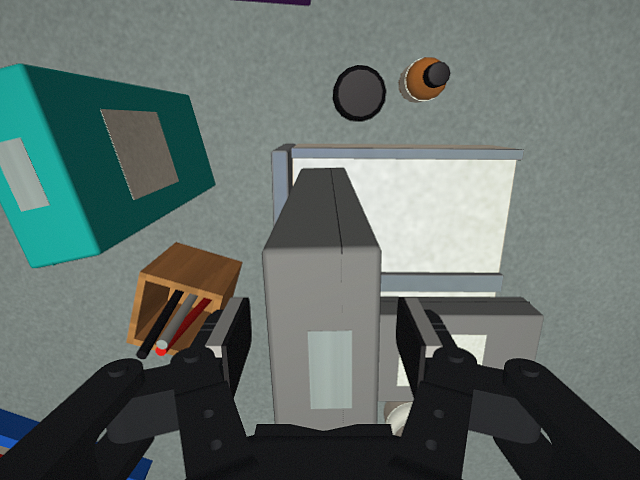

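Clean straddle: the jaws are at columns 248 and 397, the box at 263–380, with gaps on both sides. Now narrow a little and tip slowly, moving along the bay direction.

Emit:
{"name": "apply_moves", "arguments": {
  "deltas": [
    {"xyz": [-0.0005, 0.002, 0], "turn": 0},
    {"xyz": [-0.0005, 0.002, 0], "turn": 0},
    {"xyz": [-0.0006, 0.002, 0], "turn": 0},
    {"xyz": [-0.0006, 0.002, 0], "turn": 0},
    {"xyz": [-0.0006, 0.002, 0], "turn": 0},
    {"xyz": [-0.0006, 0.002, 0], "turn": 0},
    {"xyz": [-0.0006, 0.002, 0], "turn": 0},
    {"xyz": [-0.0006, 0.002, 0], "turn": 0},
    {"xyz": [-0.0006, 0.002, 0], "turn": 0},
    {"xyz": [-0.0006, 0.002, 0], "turn": 0}
  ],
  "claw": -0.25
}}

```text
clock: 4.32
tcp_pos: [0.5577, -0.047, 0.3947]
orientation: [0.436, -3.111, -0.0]
contact_force: [0.3, -1.5, 0.3]
grip_width: 0.0533
```

```bash
python3 shot.py 3 w
```

```text
[ 0.5577 -0.047   0.3947] [ 0.26 -1.5   0.25] 0.05332013513271142 4.3167
```

View pics/wr3.png

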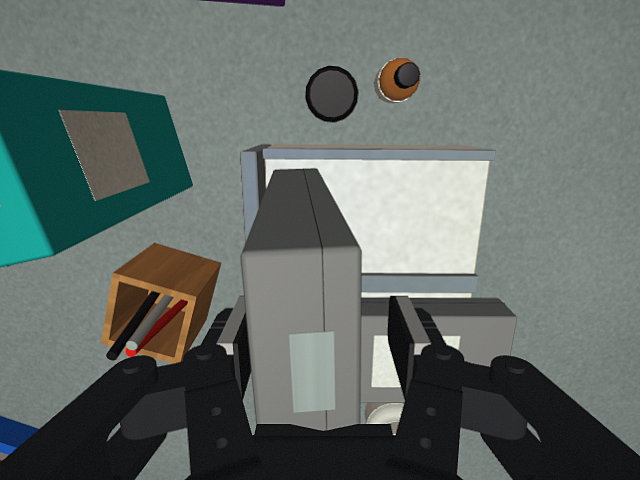

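The back finger is touching (-1.5 N), the box has begun to tilt, and the front pad is about 15 mm away. Continue.

Emit:
{"name": "apply_moves", "arguments": {
  "deltas": [
    {"xyz": [-0.0006, 0.002, 0], "turn": 0},
    {"xyz": [-0.0006, 0.002, 0], "turn": 0},
    {"xyz": [-0.0006, 0.002, 0], "turn": 0},
    {"xyz": [-0.0006, 0.002, 0], "turn": 0},
    {"xyz": [-0.0006, 0.002, 0], "turn": 0},
    {"xyz": [-0.0006, 0.002, 0], "turn": 0},
    {"xyz": [-0.0006, 0.002, 0], "turn": 0},
    {"xyz": [-0.0006, 0.002, 0], "turn": 0},
    {"xyz": [-0.0006, 0.002, 0], "turn": 0},
    {"xyz": [-0.0006, 0.002, 0], "turn": 0}
  ]
}}

```text
clock: 5.25
tcp_pos: [0.5517, -0.027, 0.3947]
orientation: [0.436, -3.111, -0.0]
contact_force: [-0.8, -0.0, -0.2]
grip_width: 0.0535
```

Emit:
{"name": "apply_moves", "arguments": {
  "deltas": [
    {"xyz": [-0.0006, 0.002, 0], "turn": 0},
    {"xyz": [-0.0006, 0.002, 0], "turn": 0},
    {"xyz": [0, 0, 0], "turn": 0}
  ]
}}

```text
clock: 5.5
tcp_pos: [0.5504, -0.0226, 0.3946]
orientation: [0.437, -3.111, -0.001]
contact_force: [-0.3, -0.2, -0.1]
grip_width: 0.0534
```

```bash
python3 shot.py 4 w
```

```text
[ 0.5504 -0.0226  0.3946] [-0.3  -0.22 -0.06] 0.05336216113691045 5.5
```

View pics/wr4.png

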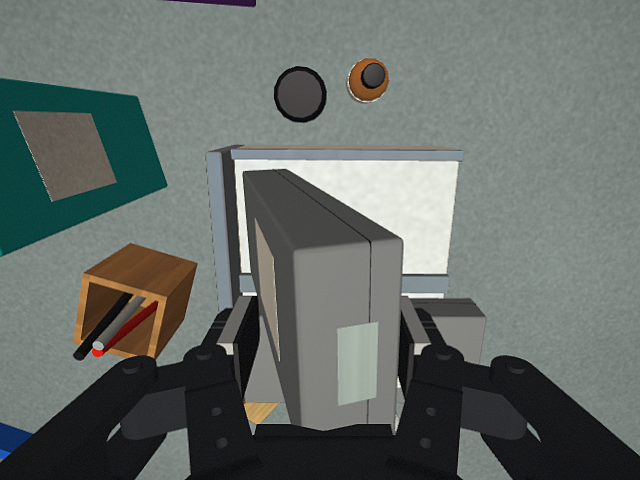

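View pics/s4.png

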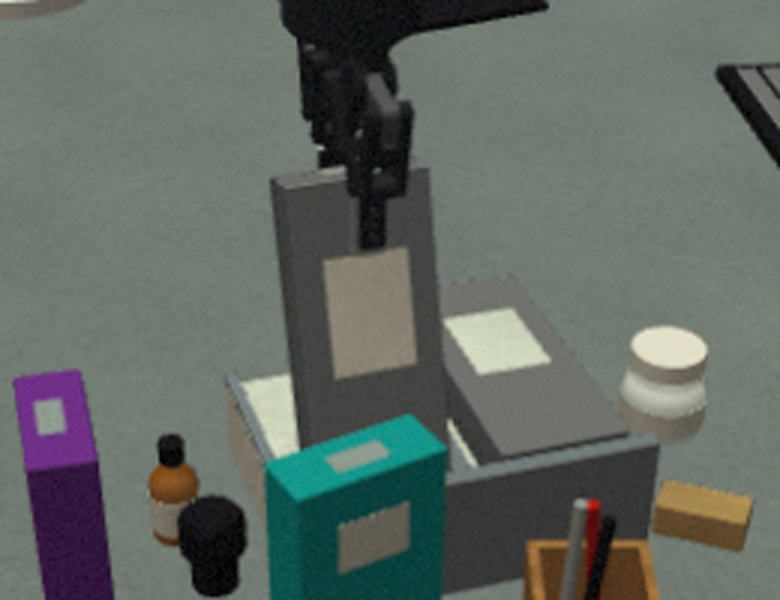

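The box has toppled gently and leans on the front pad (≈0.29 rad). Now open in small steps while the front pad retreats.

Emit:
{"name": "apply_moves", "arguments": {
  "deltas": [
    {"xyz": [0, 0, -0.001], "turn": 0},
    {"xyz": [0, 0, -0.001], "turn": 0},
    {"xyz": [0, 0, -0.001], "turn": 0},
    {"xyz": [-0.0006, 0.002, -0.001], "turn": 0}
  ],
  "claw": -0.45
}}

```text
clock: 5.93
tcp_pos: [0.55, -0.0216, 0.3907]
orientation: [-0.434, 3.111, -0.0]
contact_force: [0.9, -0.4, 1.1]
grip_width: 0.0616
```

Emit:
{"name": "apply_moves", "arguments": {
  "deltas": [
    {"xyz": [0, 0, -0.001], "turn": 0},
    {"xyz": [0, 0, -0.001], "turn": 0},
    {"xyz": [0, 0, -0.001], "turn": 0},
    {"xyz": [-0.0006, 0.002, -0.001], "turn": 0}
  ],
  "claw": -0.65
}}

```text
clock: 6.27
tcp_pos: [0.5494, -0.0195, 0.3867]
orientation: [-0.435, 3.111, -0.0]
contact_force: [-0.9, 0.4, -0.4]
grip_width: 0.0704
```

Emit:
{"name": "apply_moves", "arguments": {
  "deltas": [
    {"xyz": [0, 0, -0.001], "turn": 0},
    {"xyz": [0, 0, -0.001], "turn": 0},
    {"xyz": [0, 0, -0.001], "turn": 0},
    {"xyz": [-0.0006, 0.002, -0.001], "turn": 0}
  ],
  "claw": -0.85
}}

```text
clock: 6.6
tcp_pos: [0.5488, -0.0175, 0.3827]
orientation: [-0.435, 3.111, -0.0]
contact_force: [-0.0, 1.1, 0.7]
grip_width: 0.0791
```

Emit:
{"name": "apply_moves", "arguments": {
  "deltas": [
    {"xyz": [0, 0, -0.001], "turn": 0},
    {"xyz": [0, 0, -0.001], "turn": 0},
    {"xyz": [0, 0, -0.001], "turn": 0},
    {"xyz": [0, 0, -0.001], "turn": 0}
  ],
  "claw": -1
}}

```text
clock: 6.93
tcp_pos: [0.5488, -0.0172, 0.3787]
orientation: [-0.436, 3.111, 0.0]
contact_force: [-0.5, 1.0, 0.5]
grip_width: 0.0853
```

```bash
python3 shot.py 5 w
```

```text
[ 0.5488 -0.0172  0.3787] [-0.54  0.98  0.48] 0.08532690189283594 6.9333
```

View pics/wr5.png

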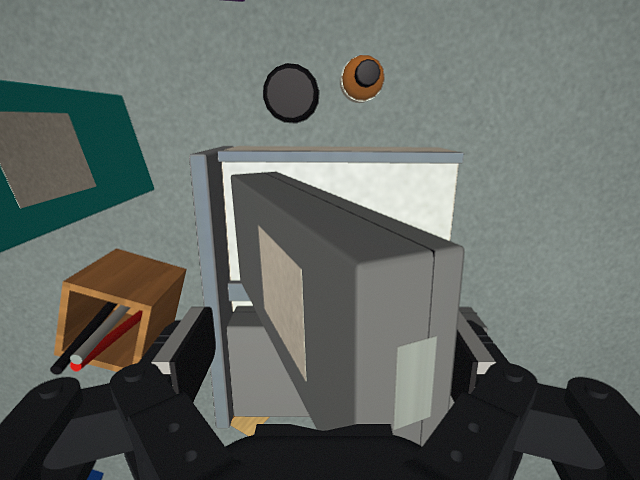

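View pics/s5.png

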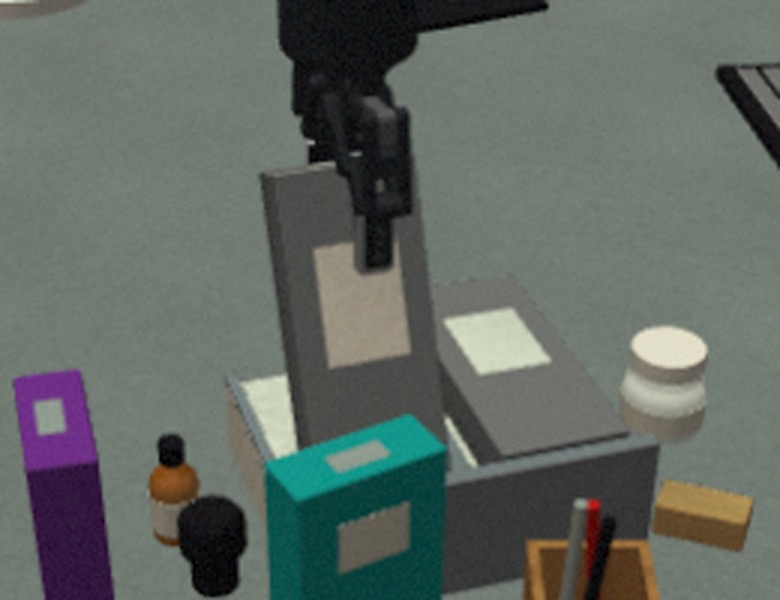

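Leaning at about 0.40 rad with jaws fully open. Next I'll swing the hand 90° about the front finger, so the back finger comes out past the box's free side (away from the neighbour). Working out the rows.

Run:
```python
import numpy as np
a0=1.849;xr=np.array([np.cos(a0),np.sin(a0)])
n=24;ph=np.linspace(0,np.pi/2,n+1)
P=np.array([-.0497*np.array([np.cos(a0-p),np.sin(a0-p)])+xr*((7*np.cos(p)+11*np.sin(p)-7)*1e-3+.001*np.sin(p)) for p in ph])
cum=np.round(P-P[0],4)
for d in np.diff(cum,axis=0): print('{"xyz": [%.4f, %.4f, 0], "turn": -0.0654},'%tuple(d))
```

```text
{"xyz": [-0.0034, -0.0001, 0], "turn": -0.0654},
{"xyz": [-0.0034, 0.0002, 0], "turn": -0.0654},
{"xyz": [-0.0034, 0.0003, 0], "turn": -0.0654},
{"xyz": [-0.0034, 0.0005, 0], "turn": -0.0654},
{"xyz": [-0.0034, 0.0006, 0], "turn": -0.0654},
{"xyz": [-0.0034, 0.0008, 0], "turn": -0.0654},
{"xyz": [-0.0034, 0.0010, 0], "turn": -0.0654},
{"xyz": [-0.0033, 0.0011, 0], "turn": -0.0654},
{"xyz": [-0.0033, 0.0013, 0], "turn": -0.0654},
{"xyz": [-0.0031, 0.0015, 0], "turn": -0.0654},
{"xyz": [-0.0031, 0.0016, 0], "turn": -0.0654},
{"xyz": [-0.0030, 0.0017, 0], "turn": -0.0654},
{"xyz": [-0.0028, 0.0019, 0], "turn": -0.0654},
{"xyz": [-0.0027, 0.0020, 0], "turn": -0.0654},
{"xyz": [-0.0026, 0.0021, 0], "turn": -0.0654},
{"xyz": [-0.0024, 0.0022, 0], "turn": -0.0654},
{"xyz": [-0.0023, 0.0023, 0], "turn": -0.0654},
{"xyz": [-0.0020, 0.0024, 0], "turn": -0.0654},
{"xyz": [-0.0019, 0.0025, 0], "turn": -0.0654},
{"xyz": [-0.0017, 0.0025, 0], "turn": -0.0654},
{"xyz": [-0.0015, 0.0026, 0], "turn": -0.0654},
{"xyz": [-0.0013, 0.0026, 0], "turn": -0.0654},
{"xyz": [-0.0011, 0.0027, 0], "turn": -0.0654},
{"xyz": [-0.0009, 0.0026, 0], "turn": -0.0654},
```

Emit:
{"name": "apply_moves", "arguments": {
  "deltas": [
    {"xyz": [-0.0034, 0.0, 0], "turn": -0.0654},
    {"xyz": [-0.0034, 0.0002, 0], "turn": -0.0654},
    {"xyz": [-0.0034, 0.0003, 0], "turn": -0.0654},
    {"xyz": [-0.0034, 0.0005, 0], "turn": -0.0654},
    {"xyz": [-0.0034, 0.0006, 0], "turn": -0.0654},
    {"xyz": [-0.0034, 0.0008, 0], "turn": -0.0654},
    {"xyz": [-0.0034, 0.001, 0], "turn": -0.0654},
    {"xyz": [-0.0033, 0.0011, 0], "turn": -0.0654}
  ]
}}

```text
clock: 7.7
tcp_pos: [0.5216, -0.0128, 0.3788]
orientation: [0.389, 3.117, 0.0]
contact_force: [-0.3, 0.7, -0.1]
grip_width: 0.0856
```

```bash
python3 shot.py 6 w
```

```text
[ 0.5216 -0.0128  0.3788] [-0.32  0.71 -0.09] 0.0856125139148787 7.7
```

View pics/wr6.png

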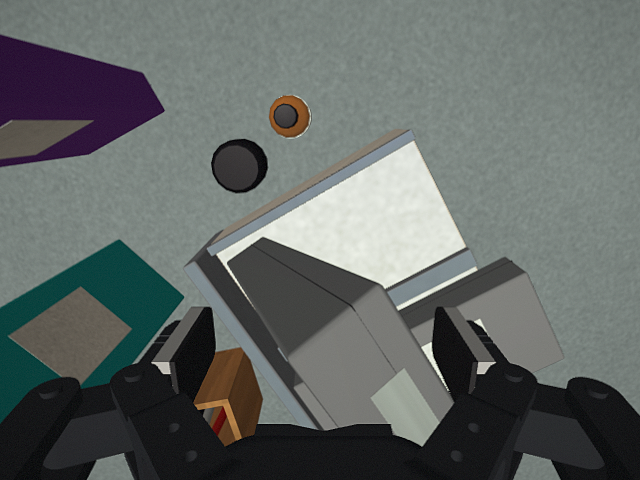

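View pics/s6.png

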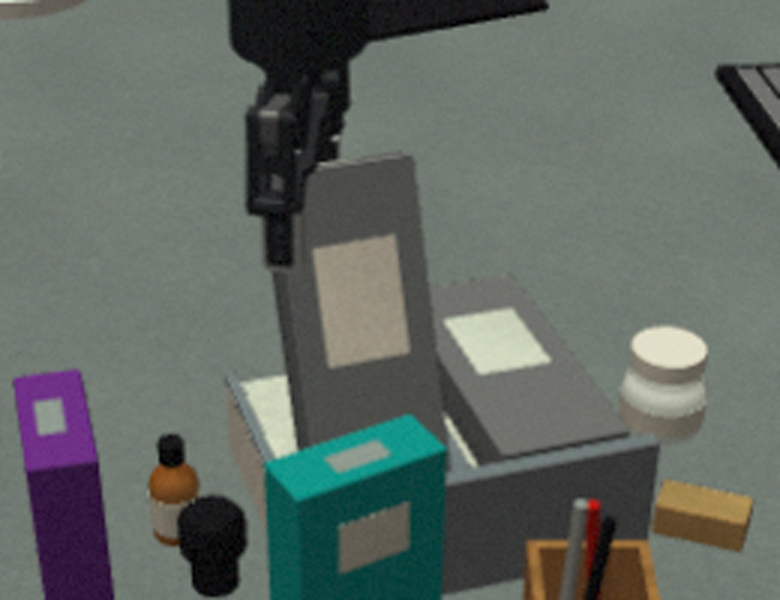

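Box still leans steadily on the front finger, the back finger is passing the free side, and forces are under 1 N. Continue the swing.

Emit:
{"name": "apply_moves", "arguments": {
  "deltas": [
    {"xyz": [-0.0033, 0.0013, 0], "turn": -0.0654},
    {"xyz": [-0.0031, 0.0015, 0], "turn": -0.0654},
    {"xyz": [-0.0031, 0.0016, 0], "turn": -0.0654},
    {"xyz": [-0.003, 0.0017, 0], "turn": -0.0654},
    {"xyz": [-0.0028, 0.0019, 0], "turn": -0.0654},
    {"xyz": [-0.0027, 0.002, 0], "turn": -0.0654},
    {"xyz": [-0.0026, 0.0021, 0], "turn": -0.0654},
    {"xyz": [-0.0024, 0.0022, 0], "turn": -0.0654}
  ]
}}

```text
clock: 8.47
tcp_pos: [0.4988, 0.0016, 0.3788]
orientation: [1.178, 2.912, 0.0]
contact_force: [1.1, 0.6, -0.7]
grip_width: 0.0855
```

Emit:
{"name": "apply_moves", "arguments": {
  "deltas": [
    {"xyz": [-0.0023, 0.0023, 0], "turn": -0.0654},
    {"xyz": [-0.002, 0.0024, 0], "turn": -0.0654},
    {"xyz": [-0.0019, 0.0025, 0], "turn": -0.0654},
    {"xyz": [-0.0017, 0.0025, 0], "turn": -0.0654},
    {"xyz": [-0.0015, 0.0026, 0], "turn": -0.0654},
    {"xyz": [-0.0013, 0.0026, 0], "turn": -0.0654},
    {"xyz": [-0.0011, 0.0027, 0], "turn": -0.0654},
    {"xyz": [-0.0009, 0.0026, 0], "turn": -0.0654}
  ]
}}

```text
clock: 9.13
tcp_pos: [0.4862, 0.0219, 0.3789]
orientation: [1.891, 2.508, 0.001]
contact_force: [0.1, 0.2, -0.2]
grip_width: 0.0857
```

```bash
python3 shot.py 7 w
```

```text
[0.4862 0.0219 0.3789] [ 0.14  0.2  -0.15] 0.08569164795138334 9.1333
```

View pics/wr7.png

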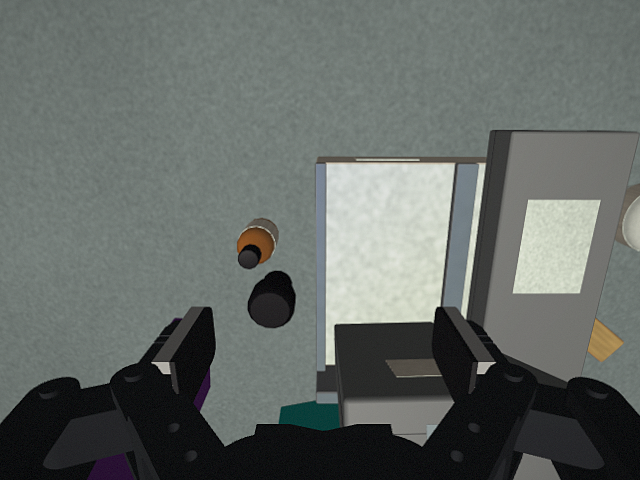

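View pics/s7.png

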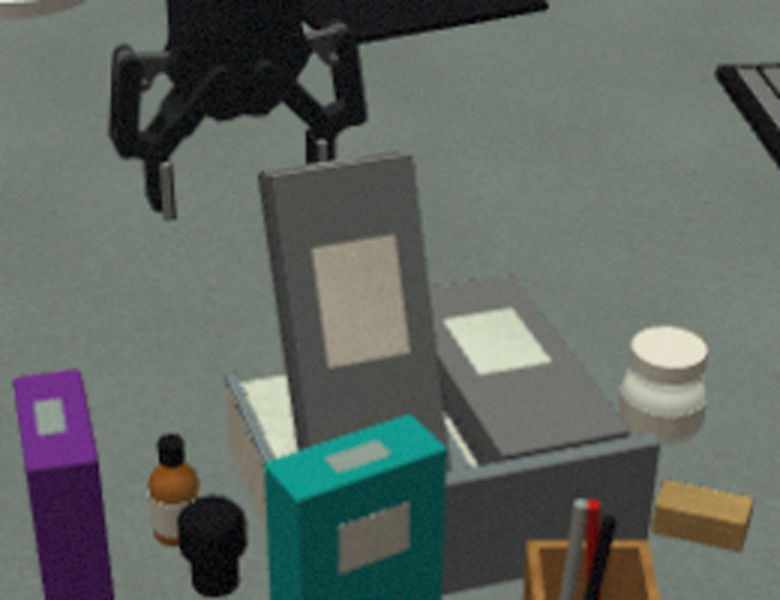

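The swing worked: both fingers are now on the falling side, one behind the head at about mid-width, and the box has not moved. Checking the real fingertip height from the side view, so I know the margin under the head edge.

Run:
```python
from h import *
s=camera_model('side');t=np.array([.4862,.0219,.3789]);yr=np.array([-.9616,-.2745,0]);xr=np.array([-.2745,.9616,0])
for d in (.150,.155,.160,.165,.173): 
  p=proj(s,[t+.0427*yr-.011*xr-[0,0,d],t+.0497*yr-[0,0,d]]); print(d,((p-[180,90])*3).round(0).tolist())
# head edge back: top-left upper-face corners in s7 
g=lambda P:np.array(P,float)/3+[180,90]
# upper head edge E2 corners: intersect rays with vertical planes y_r=38,-47
O=np.array([.5665,-.0931,.06])
for uv,y in (((262,175),.038),((411,157),-.047)):
  c,d=ray(s,g([uv])); d=d[0]; k=(y-(c-O)@yr)/(d@yr); P=c+k*d-O; print('E2',P@xr,P[2])
print('tcp',(t-O)@xr,(t-O)@yr)
```

```text
0.15 [[173.0, 205.0], [157.0, 199.0]]
0.155 [[174.0, 213.0], [158.0, 206.0]]
0.16 [[174.0, 221.0], [158.0, 214.0]]
0.165 [[175.0, 228.0], [159.0, 221.0]]
0.173 [[175.0, 240.0], [160.0, 233.0]]
E2 0.10825544715849628 0.18703904828391266
E2 0.09202838187583977 0.19351766899508627
tcp 0.13262635 0.045648979999999985
```

Tip is 160 mm below the TCP, about 25 mm under the head edge, which is good. Start lowering along the head's arc.

Emit:
{"name": "apply_moves", "arguments": {
  "deltas": [
    {"xyz": [-0.0008, 0.0027, -0.0015], "turn": 0},
    {"xyz": [-0.0008, 0.0027, -0.0015], "turn": 0},
    {"xyz": [-0.0008, 0.0027, -0.0015], "turn": 0},
    {"xyz": [-0.0008, 0.0027, -0.0015], "turn": 0},
    {"xyz": [-0.0008, 0.0027, -0.0015], "turn": 0},
    {"xyz": [-0.0008, 0.0027, -0.0015], "turn": 0},
    {"xyz": [-0.0008, 0.0026, -0.002], "turn": 0},
    {"xyz": [-0.0008, 0.0026, -0.002], "turn": 0},
    {"xyz": [-0.0008, 0.0026, -0.002], "turn": 0},
    {"xyz": [-0.0008, 0.0026, -0.002], "turn": 0},
    {"xyz": [-0.0008, 0.0026, -0.002], "turn": 0},
    {"xyz": [-0.0008, 0.0026, -0.002], "turn": 0}
  ]
}}

```text
clock: 10.23
tcp_pos: [0.4763, 0.0541, 0.3576]
orientation: [-1.89, -2.509, -0.0]
contact_force: [-0.5, 2.9, 2.7]
grip_width: 0.0853
```

```bash
python3 shot.py 8 w
```

```text
[0.4763 0.0541 0.3576] [-0.48  2.86  2.68] 0.08534949619631464 10.2333
```

View pics/s8.png

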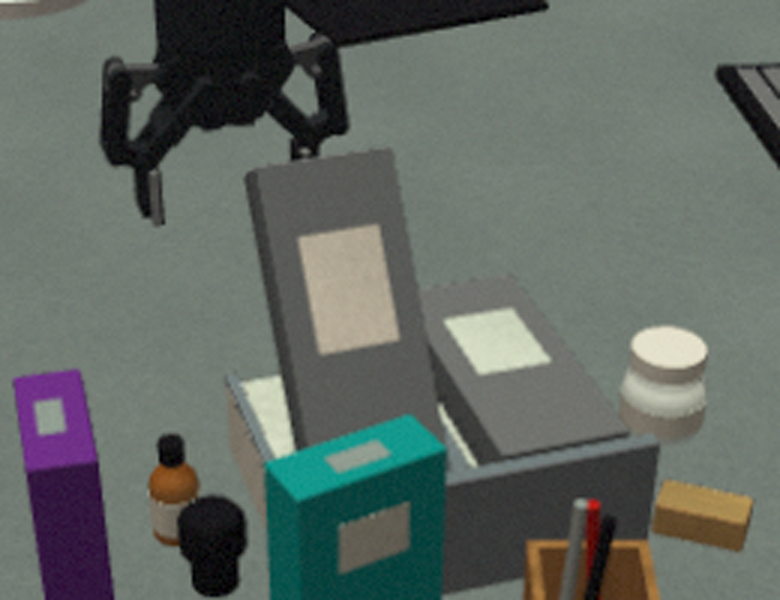

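Force is 2.9 N out, 2.7 N up, so the pad grips with friction near 0.9. I'll use that now: a slow downward drag at this moderate tilt slides the foot back to the stop early, where a slip is harmless.

Emit:
{"name": "apply_moves", "arguments": {
  "deltas": [
    {"xyz": [0, 0, -0.001], "turn": 0},
    {"xyz": [0, 0, -0.001], "turn": 0},
    {"xyz": [0, 0, -0.001], "turn": 0}
  ]
}}

```text
clock: 10.58
tcp_pos: [0.4764, 0.0535, 0.3547]
orientation: [1.891, 2.509, 0.0]
contact_force: [-0.1, 2.7, 2.3]
grip_width: 0.0853
```

Emit:
{"name": "apply_moves", "arguments": {
  "deltas": [
    {"xyz": [0, 0, -0.001], "turn": 0},
    {"xyz": [0, 0, -0.001], "turn": 0},
    {"xyz": [0, 0, -0.001], "turn": 0}
  ]
}}

```text
clock: 10.83
tcp_pos: [0.4764, 0.0535, 0.3516]
orientation: [1.891, 2.509, 0.0]
contact_force: [-0.4, 3.1, 1.6]
grip_width: 0.0854
```

```bash
python3 shot.py 9 w
```

```text
[0.4764 0.0535 0.3516] [-0.45  3.13  1.6 ] 0.08541390538459626 10.8333
```

View pics/s9.png

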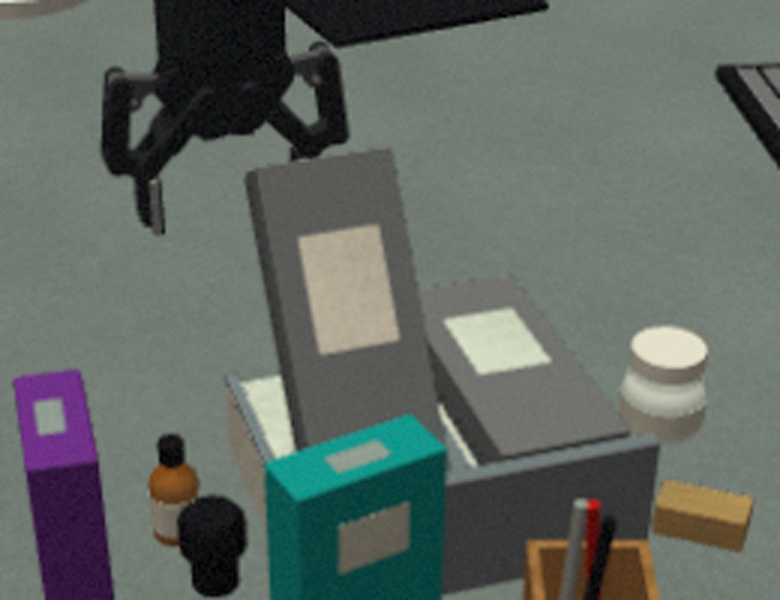

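View pics/wr9.png

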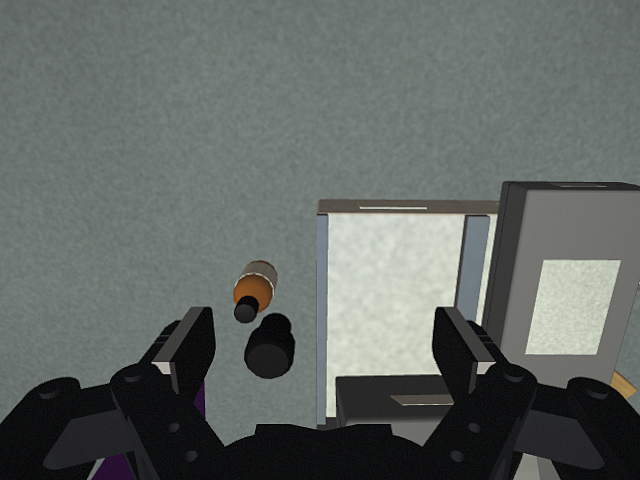

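The finger slid on the pad and the foot held. I'll tilt on to ~43° at constant height, then drag again where the geometry favours the foot sliding.

Emit:
{"name": "apply_moves", "arguments": {
  "deltas": [
    {"xyz": [-0.0005, 0.0019, 0], "turn": 0},
    {"xyz": [-0.0005, 0.0019, 0], "turn": 0},
    {"xyz": [-0.0005, 0.0019, 0], "turn": 0},
    {"xyz": [-0.0005, 0.0019, 0], "turn": 0},
    {"xyz": [-0.0005, 0.0019, 0], "turn": 0},
    {"xyz": [-0.0005, 0.0019, 0], "turn": 0}
  ]
}}

```text
clock: 11.43
tcp_pos: [0.4732, 0.0652, 0.3516]
orientation: [-1.89, -2.509, 0.0]
contact_force: [-0.4, 1.1, -1.1]
grip_width: 0.0853
```

Emit:
{"name": "apply_moves", "arguments": {
  "deltas": [
    {"xyz": [-0.0005, 0.0019, 0], "turn": 0},
    {"xyz": [-0.0005, 0.0019, 0], "turn": 0},
    {"xyz": [-0.0005, 0.0019, 0], "turn": 0},
    {"xyz": [-0.0005, 0.0019, 0], "turn": 0},
    {"xyz": [-0.0005, 0.0019, 0], "turn": 0}
  ]
}}

```text
clock: 11.85
tcp_pos: [0.4708, 0.0747, 0.3517]
orientation: [-1.89, -2.509, 0.0]
contact_force: [-0.7, 0.9, -0.7]
grip_width: 0.0856
```

```bash
python3 shot.py 10 w
```

```text
[0.4708 0.0747 0.3517] [-0.74  0.86 -0.71] 0.0855581484526757 11.85
```

View pics/s10.png

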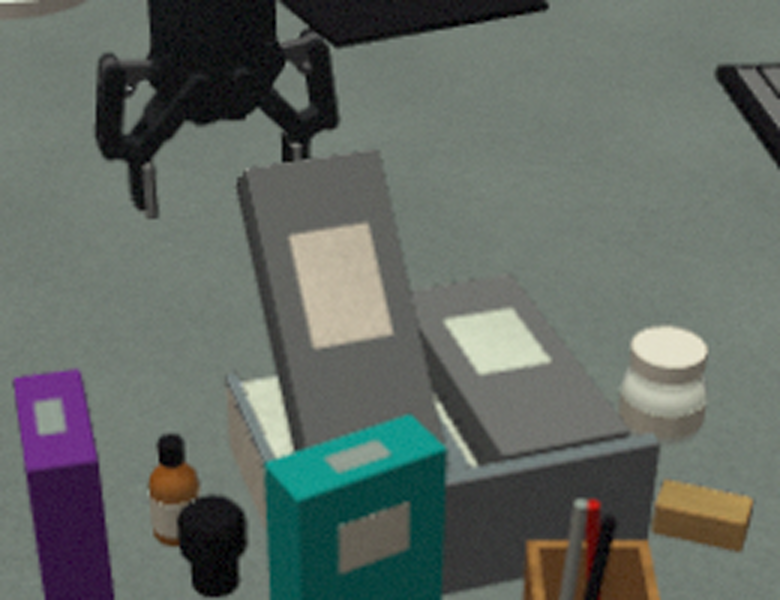

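View pics/wr10.png

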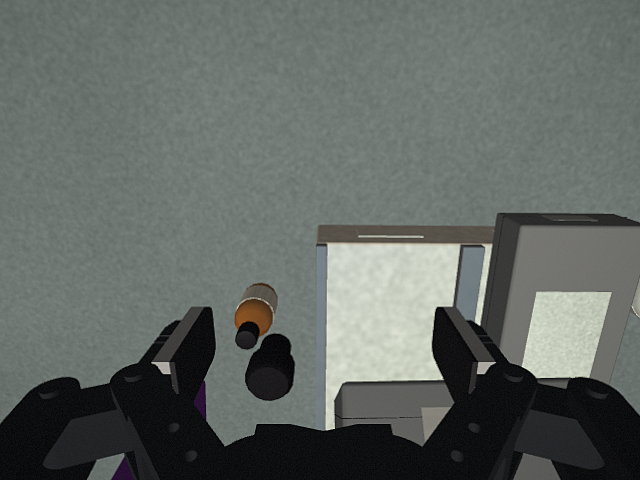

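About 42°, force ~1 N. Now the downward drag.

Emit:
{"name": "apply_moves", "arguments": {
  "deltas": [
    {"xyz": [0, 0, -0.001], "turn": 0},
    {"xyz": [0, 0, -0.001], "turn": 0},
    {"xyz": [0, 0, -0.001], "turn": 0}
  ]
}}

```text
clock: 12.2
tcp_pos: [0.4712, 0.0754, 0.3491]
orientation: [-1.889, -2.51, -0.003]
contact_force: [-1.3, 5.6, 3.2]
grip_width: 0.0853
```

Emit:
{"name": "apply_moves", "arguments": {
  "deltas": [
    {"xyz": [0, 0, -0.001], "turn": 0},
    {"xyz": [0, 0, -0.001], "turn": 0},
    {"xyz": [0, 0, -0.001], "turn": 0}
  ]
}}

```text
clock: 12.45
tcp_pos: [0.4711, 0.0751, 0.3459]
orientation: [1.889, 2.51, 0.002]
contact_force: [-1.2, 4.1, 2.2]
grip_width: 0.0853
```

```bash
python3 shot.py 11
```

```text
[0.4711 0.0751 0.3459] [-1.19  4.07  2.23] 0.08534817165680327 12.45
```

View pics/s11.png

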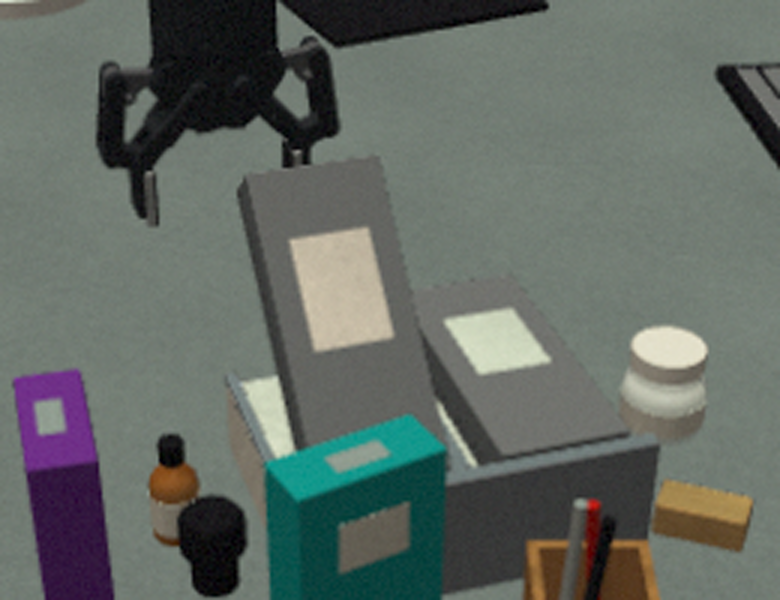

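The head came down (corner row 152→158) with the finger's x fixed, so the foot is sliding back under control. Continue.

Emit:
{"name": "apply_moves", "arguments": {
  "deltas": [
    {"xyz": [0, 0, -0.001], "turn": 0},
    {"xyz": [0, 0, -0.001], "turn": 0},
    {"xyz": [0, 0, -0.001], "turn": 0},
    {"xyz": [0, 0, -0.001], "turn": 0}
  ]
}}

```text
clock: 12.83
tcp_pos: [0.4708, 0.0744, 0.3415]
orientation: [-1.891, -2.509, 0.0]
contact_force: [-1.0, 3.3, 1.9]
grip_width: 0.0855
```

Emit:
{"name": "apply_moves", "arguments": {
  "deltas": [
    {"xyz": [0, 0, -0.001], "turn": 0},
    {"xyz": [0, 0, -0.001], "turn": 0},
    {"xyz": [0, 0, -0.001], "turn": 0},
    {"xyz": [0, 0, -0.001], "turn": 0}
  ]
}}

```text
clock: 13.17
tcp_pos: [0.4708, 0.0744, 0.3375]
orientation: [-1.891, -2.509, 0.0]
contact_force: [-0.8, 4.0, 0.7]
grip_width: 0.0856
```

```bash
python3 shot.py 12 w
```

```text
[0.4708 0.0744 0.3375] [-0.83  4.04  0.67] 0.0856008064878706 13.1667
```

View pics/s12.png

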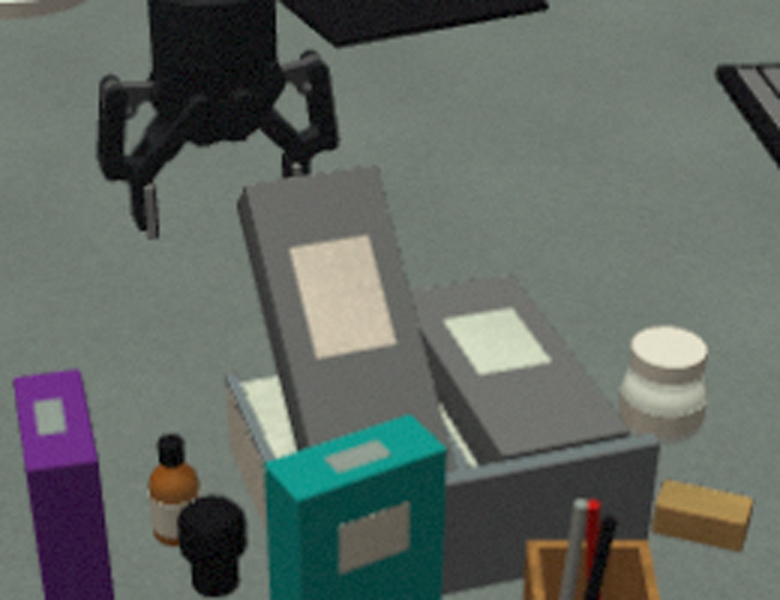

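View pics/wr12.png

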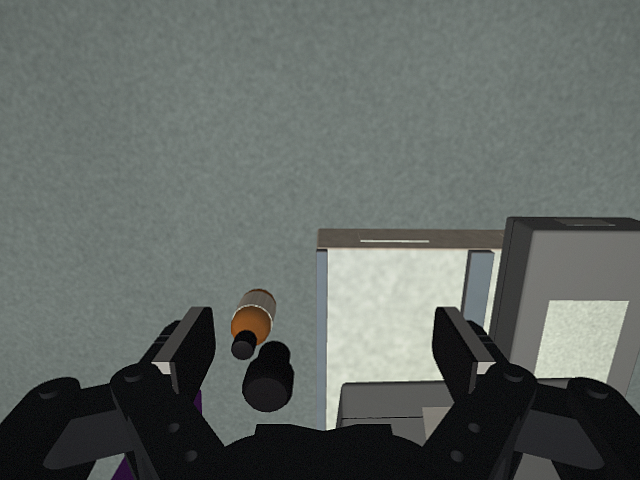

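Emit:
{"name": "apply_moves", "arguments": {
  "deltas": [
    {"xyz": [0, 0, -0.001], "turn": 0},
    {"xyz": [0, 0, -0.001], "turn": 0},
    {"xyz": [0, 0, -0.001], "turn": 0},
    {"xyz": [0, 0, -0.001], "turn": 0}
  ]
}}

```text
clock: 13.6
tcp_pos: [0.4708, 0.0745, 0.3336]
orientation: [-1.891, -2.509, 0.0]
contact_force: [-1.5, 3.3, 1.2]
grip_width: 0.0855
```

Emit:
{"name": "apply_moves", "arguments": {
  "deltas": [
    {"xyz": [0, 0, -0.001], "turn": 0},
    {"xyz": [0, 0, -0.001], "turn": 0},
    {"xyz": [0, 0, -0.001], "turn": 0},
    {"xyz": [0, 0, -0.001], "turn": 0}
  ]
}}

```text
clock: 13.93
tcp_pos: [0.4709, 0.075, 0.3297]
orientation: [-1.89, -2.51, -0.001]
contact_force: [-2.6, 6.7, 3.2]
grip_width: 0.0854
```

```bash
python3 shot.py 13
python3 - <<'E'
from h import *
f=grab_frame('top'); cv2.imwrite('pics/t13.png',cv2.resize(f[160:350,145:345,::-1],None,fx=3.1,fy=3.1,interpolation=cv2.INTER_CUBIC))
E
```

```text
[0.4709 0.075  0.3297] [-2.64  6.66  3.22] 0.08535094046190948 13.9333
```

View pics/s13.png

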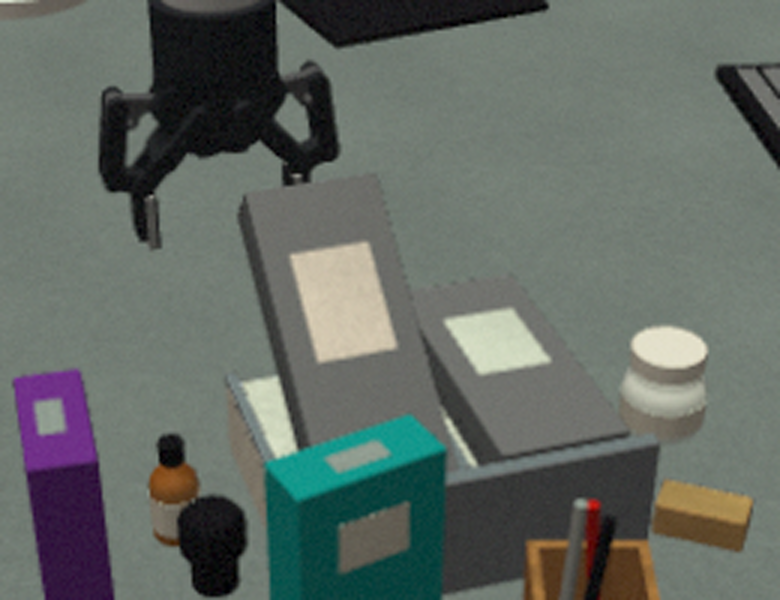

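View pics/t13.png

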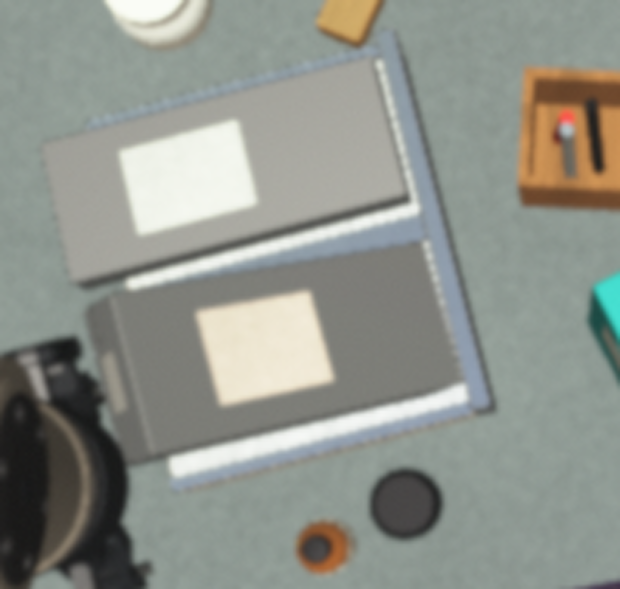

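The force rose to ~7 N and the top view shows the foot close to the wall. The box is lightly wedged between stop and finger, at about 50°. Continue along the arc that keeps the foot at the stop.

Emit:
{"name": "apply_moves", "arguments": {
  "deltas": [
    {"xyz": [-0.0004, 0.0012, -0.002], "turn": 0},
    {"xyz": [-0.0004, 0.0012, -0.002], "turn": 0},
    {"xyz": [-0.0004, 0.0012, -0.002], "turn": 0},
    {"xyz": [-0.0004, 0.0011, -0.002], "turn": 0},
    {"xyz": [-0.0003, 0.0011, -0.002], "turn": 0},
    {"xyz": [-0.0003, 0.0011, -0.002], "turn": 0}
  ]
}}

```text
clock: 14.53
tcp_pos: [0.4687, 0.0819, 0.3177]
orientation: [-1.889, -2.51, -0.001]
contact_force: [-1.5, 4.9, 1.4]
grip_width: 0.0855
```

```bash
python3 shot.py 14 w
```

```text
[0.4687 0.0819 0.3177] [-1.5   4.93  1.4 ] 0.08550704754358886 14.5333
```

View pics/s14.png

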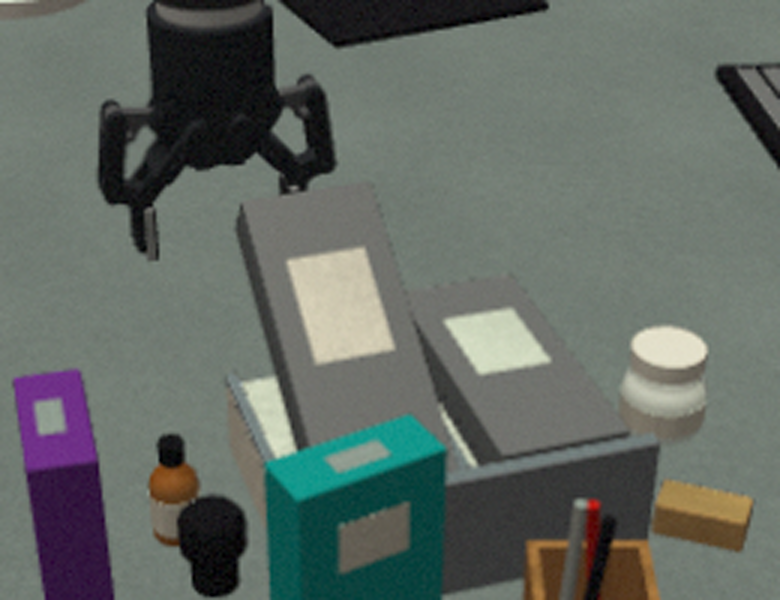

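View pics/wr14.png

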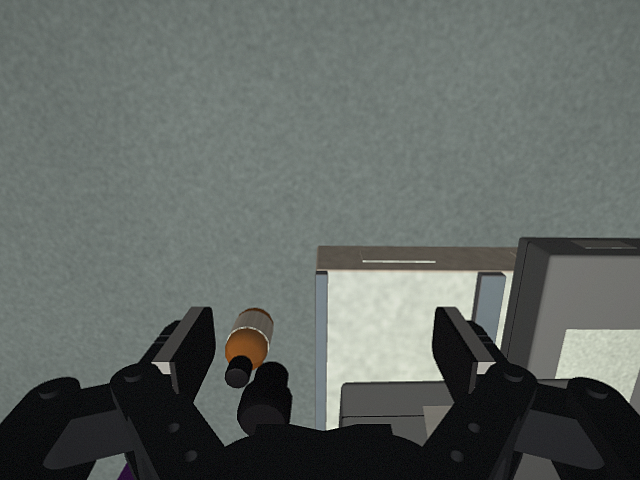

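```bash
cat > e2.py <<'E'
from h import *
import sys
from scipy.optimize import brentq
s=camera_model('side');yr=np.array([-.9616,-.2745,0]);xr=np.array([-.2745,.9616,0]);O=np.array([.5665,-.0931,.06])
a=list(map(float,sys.argv[1:5]))
g=lambda P:np.array(P,float)/3+[180,90]
for uv,y in ((a[:2],.0385),(a[2:],-.0465)):
  c,d=ray(s,g([uv])); d=d[0]; k=(y-(c-O)@yr)/(d@yr); P=(c+k*d-O); x,z=P@xr*1e3,P[2]*1e3
  th=brentq(lambda t:200*np.cos(t)+36*np.sin(t)-z,.18,1.57) if 36<z<203 else 0
  print('E2 x %.1f z %.1f th %.3f p %.1f E1 (%.1f,%.1f)'%(x,z,th,x-200*np.sin(th)+36*np.cos(th),x+36*np.cos(th),200*np.cos(th)))
t=readout.get_obs()['tcp_pos']; print('finger face x %.1f tip z %.1f'%((t-O)@xr*1e3-11,(t[2]-.16-.06)*1e3))
E
python3 e2.py 238 207 371 184; python3 e2.py 239 210 377 176
```

```text
E2 x 170.0 z 135.3 th 1.020 p 18.4 E1 (188.9,104.6)
E2 x 164.4 z 140.8 th 0.984 p 17.9 E1 (184.4,110.8)
finger face x 184.3 tip z 97.4
E2 x 167.7 z 134.4 th 1.026 p 15.3 E1 (186.3,103.6)
E2 x 152.6 z 152.1 th 0.903 p 17.8 E1 (174.9,123.8)
finger face x 184.3 tip z 97.4
```

Tilt ≈1.0 rad, pivot ≈18 mm from the stop (as expected with the foot on the wall), head edge ≈12 mm above the tip. Continue.

Emit:
{"name": "apply_moves", "arguments": {
  "deltas": [
    {"xyz": [-0.0003, 0.001, -0.0024], "turn": 0},
    {"xyz": [-0.0003, 0.001, -0.0024], "turn": 0},
    {"xyz": [-0.0003, 0.001, -0.0024], "turn": 0},
    {"xyz": [-0.0003, 0.001, -0.0024], "turn": 0},
    {"xyz": [-0.0002, 0.0009, -0.0024], "turn": 0},
    {"xyz": [-0.0002, 0.0009, -0.0024], "turn": 0},
    {"xyz": [-0.0002, 0.0008, -0.0024], "turn": 0},
    {"xyz": [-0.0002, 0.0008, -0.0024], "turn": 0}
  ]
}}

```text
clock: 15.3
tcp_pos: [0.4667, 0.0898, 0.2984]
orientation: [-1.888, -2.51, -0.001]
contact_force: [-0.8, 6.3, -0.4]
grip_width: 0.0854
```

```bash
python3 shot.py 15 w
```

```text
[0.4667 0.0898 0.2984] [-0.79  6.33 -0.36] 0.08539941980570234 15.3
```

View pics/s15.png

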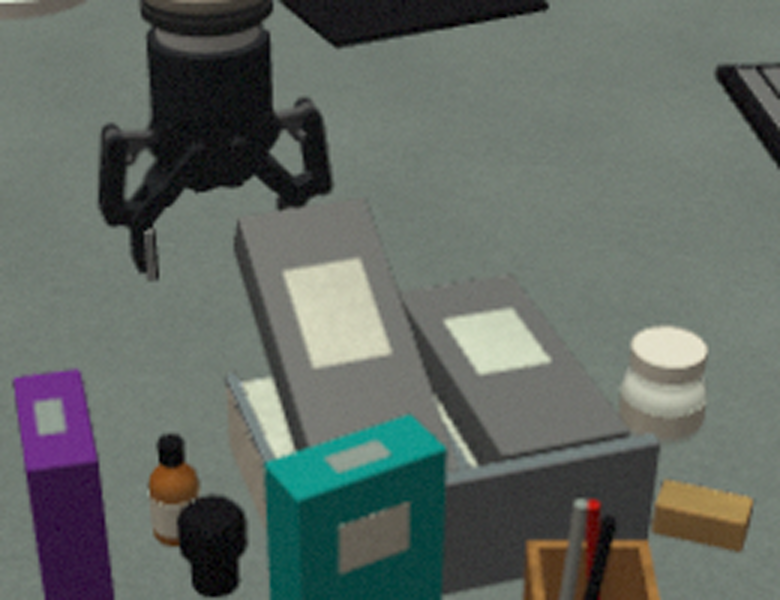

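```bash
python3 e2.py 236 226 368 200
```

```text
E2 x 177.8 z 117.9 th 1.130 p 12.3 E1 (193.2,85.4)
E2 x 170.4 z 126.5 th 1.077 p 11.3 E1 (187.5,94.8)
finger face x 192.3 tip z 78.2
```

Controlled: ~1.1 rad, 6 N. Continue to about 1.25 rad.

Emit:
{"name": "apply_moves", "arguments": {
  "deltas": [
    {"xyz": [-0.0002, 0.0007, -0.0023], "turn": 0},
    {"xyz": [-0.0002, 0.0007, -0.0023], "turn": 0},
    {"xyz": [-0.0002, 0.0007, -0.0023], "turn": 0},
    {"xyz": [-0.0002, 0.0006, -0.0023], "turn": 0},
    {"xyz": [-0.0002, 0.0006, -0.0023], "turn": 0},
    {"xyz": [-0.0002, 0.0006, -0.0023], "turn": 0}
  ]
}}

```text
clock: 15.9
tcp_pos: [0.4655, 0.0939, 0.2846]
orientation: [-1.888, -2.51, -0.001]
contact_force: [-1.7, 7.6, 0.5]
grip_width: 0.0857
```

Emit:
{"name": "apply_moves", "arguments": {
  "deltas": [
    {"xyz": [-0.0002, 0.0005, -0.0023], "turn": 0},
    {"xyz": [-0.0002, 0.0005, -0.0023], "turn": 0},
    {"xyz": [-0.0001, 0.0005, -0.0023], "turn": 0},
    {"xyz": [-0.0001, 0.0004, -0.0023], "turn": 0},
    {"xyz": [-0.0001, 0.0004, -0.0023], "turn": 0},
    {"xyz": [-0.0001, 0.0004, -0.0023], "turn": 0}
  ]
}}

```text
clock: 16.4
tcp_pos: [0.4646, 0.0968, 0.2707]
orientation: [-1.887, -2.511, -0.001]
contact_force: [-0.8, 7.8, -0.9]
grip_width: 0.0852
```

```bash
python3 shot.py 16 w
```

```text
[0.4646 0.0968 0.2707] [-0.85  7.79 -0.88] 0.0852307606637845 16.4
```

View pics/s16.png

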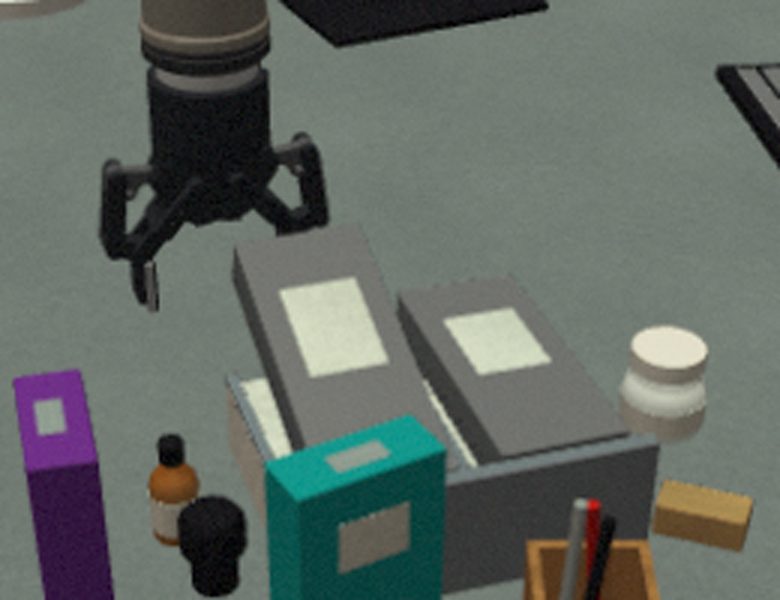

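The head follows the finger with 8 N and no slip. Continue downward, almost straight.

Emit:
{"name": "apply_moves", "arguments": {
  "deltas": [
    {"xyz": [-0.0001, 0.0003, -0.0022], "turn": 0},
    {"xyz": [-0.0001, 0.0003, -0.0022], "turn": 0},
    {"xyz": [-0.0001, 0.0003, -0.0022], "turn": 0},
    {"xyz": [-0.0001, 0.0003, -0.0022], "turn": 0},
    {"xyz": [0, 0.0002, -0.0022], "turn": 0},
    {"xyz": [0, 0.0002, -0.0022], "turn": 0}
  ]
}}

```text
clock: 17.0
tcp_pos: [0.4641, 0.0986, 0.2575]
orientation: [-1.886, -2.511, -0.001]
contact_force: [-0.9, 8.6, -0.6]
grip_width: 0.0854
```

Emit:
{"name": "apply_moves", "arguments": {
  "deltas": [
    {"xyz": [0, 0.0002, -0.0022], "turn": 0},
    {"xyz": [0, 0.0001, -0.0022], "turn": 0},
    {"xyz": [0, 0, -0.0022], "turn": 0},
    {"xyz": [0, 0, -0.0022], "turn": 0},
    {"xyz": [0, 0, -0.0022], "turn": 0}
  ]
}}

```text
clock: 17.42
tcp_pos: [0.4641, 0.0992, 0.2464]
orientation: [-1.885, -2.511, -0.001]
contact_force: [-1.5, 10.6, -1.3]
grip_width: 0.0852
```

```bash
python3 shot.py 17 w
```

```text
[0.4641 0.0992 0.2464] [-1.53 10.64 -1.27] 0.08523554256756175 17.4167
```

View pics/s17.png

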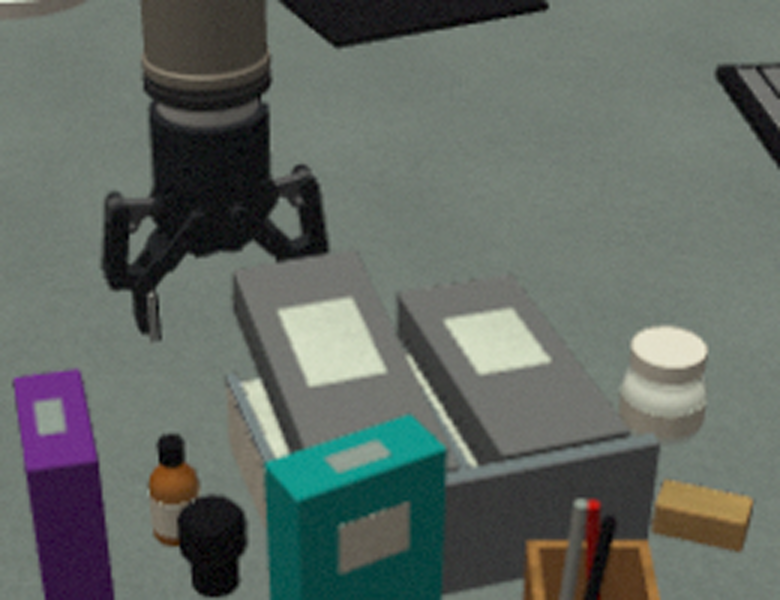

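View pics/wr17.png

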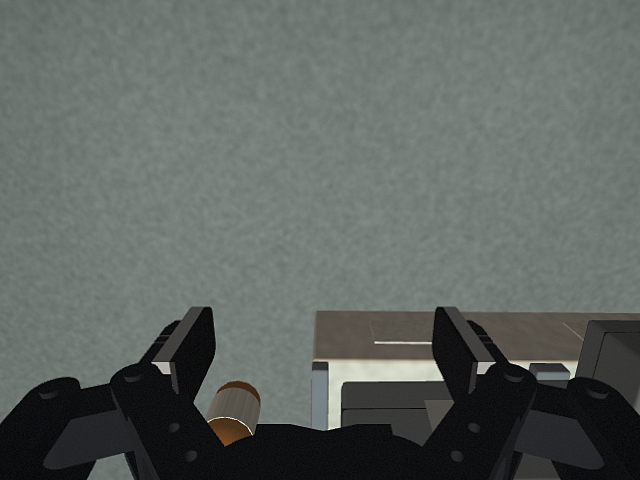

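Head is ~38 mm above the floor, force 10.6 N. Ease out slightly while continuing down.

Emit:
{"name": "apply_moves", "arguments": {
  "deltas": [
    {"xyz": [-0.0001, 0.0003, -0.0018], "turn": 0},
    {"xyz": [0, 0.0002, -0.0018], "turn": 0},
    {"xyz": [0, 0, -0.0018], "turn": 0},
    {"xyz": [0, 0, -0.0018], "turn": 0}
  ]
}}

```text
clock: 17.85
tcp_pos: [0.4639, 0.0995, 0.2392]
orientation: [-1.886, -2.511, -0.001]
contact_force: [-1.6, 8.7, -2.2]
grip_width: 0.0852
```

Emit:
{"name": "apply_moves", "arguments": {
  "deltas": [
    {"xyz": [0, 0, -0.0018], "turn": 0},
    {"xyz": [0, 0, -0.0018], "turn": 0},
    {"xyz": [0, 0, -0.0018], "turn": 0},
    {"xyz": [0, 0, -0.0018], "turn": 0}
  ]
}}

```text
clock: 18.18
tcp_pos: [0.4639, 0.0995, 0.2319]
orientation: [-1.885, -2.511, -0.0]
contact_force: [-1.4, 9.8, -3.4]
grip_width: 0.0853
```

```bash
python3 shot.py 18
```

```text
[0.4639 0.0995 0.2319] [-1.38  9.82 -3.35] 0.08531043336108908 18.1833
```

View pics/s18.png

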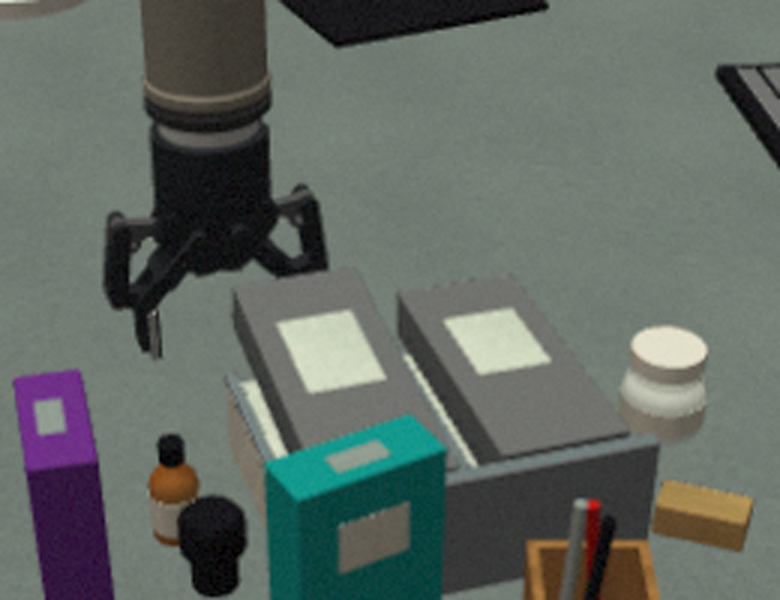

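Finger now carries 3.4 N vertically, with the head ~24 mm up. Keep going.

Emit:
{"name": "apply_moves", "arguments": {
  "deltas": [
    {"xyz": [0, 0, -0.0016], "turn": 0},
    {"xyz": [0, 0, -0.0016], "turn": 0},
    {"xyz": [0, 0, -0.0016], "turn": 0},
    {"xyz": [0, 0, -0.0016], "turn": 0}
  ]
}}

```text
clock: 18.57
tcp_pos: [0.4639, 0.0993, 0.2255]
orientation: [-1.886, -2.511, -0.0]
contact_force: [-2.0, 9.9, -2.4]
grip_width: 0.0854
```

Emit:
{"name": "apply_moves", "arguments": {
  "deltas": [
    {"xyz": [0, -0.0001, -0.0016], "turn": 0},
    {"xyz": [0, -0.0002, -0.0016], "turn": 0},
    {"xyz": [0, -0.0002, -0.0016], "turn": 0},
    {"xyz": [0, -0.0002, -0.0016], "turn": 0}
  ]
}}

```text
clock: 18.9
tcp_pos: [0.4641, 0.0993, 0.2192]
orientation: [-1.884, -2.512, -0.001]
contact_force: [-2.1, 12.5, -2.0]
grip_width: 0.0855
```

```bash
python3 shot.py 19 w
```

```text
[0.4641 0.0993 0.2192] [-2.1  12.51 -2.02] 0.08545063878999606 18.9
```

View pics/s19.png

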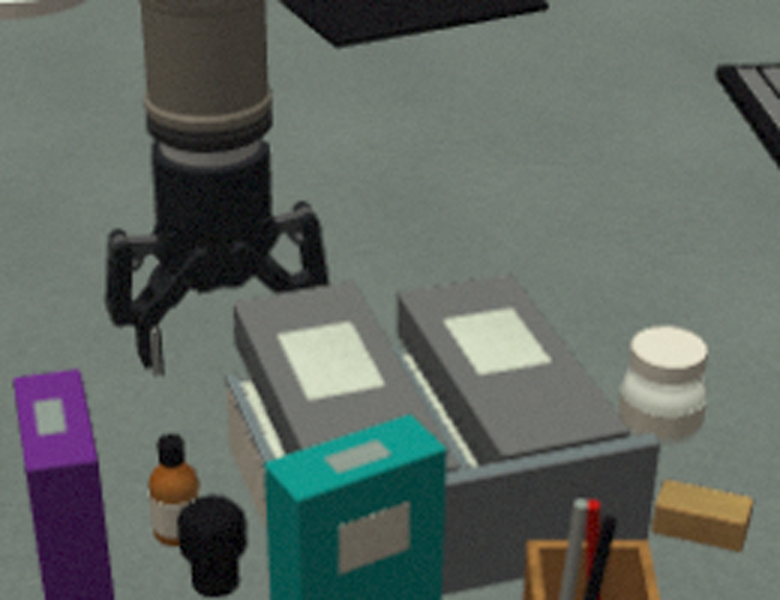

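Emit:
{"name": "apply_moves", "arguments": {
  "deltas": [
    {"xyz": [0, 0.0003, -0.0016], "turn": 0},
    {"xyz": [0, 0.0002, -0.0016], "turn": 0},
    {"xyz": [0, 0, -0.0016], "turn": 0},
    {"xyz": [0, 0, -0.0016], "turn": 0}
  ]
}}

```text
clock: 19.33
tcp_pos: [0.464, 0.0996, 0.2128]
orientation: [-1.884, -2.512, -0.001]
contact_force: [-2.1, 10.2, -2.2]
grip_width: 0.0854
```

Emit:
{"name": "apply_moves", "arguments": {
  "deltas": [
    {"xyz": [0, 0, -0.0015], "turn": 0},
    {"xyz": [0, 0, -0.0015], "turn": 0},
    {"xyz": [0, 0, -0.0015], "turn": 0}
  ]
}}

```text
clock: 19.58
tcp_pos: [0.4641, 0.0997, 0.2083]
orientation: [-1.884, -2.512, -0.001]
contact_force: [-0.8, 10.5, -1.5]
grip_width: 0.0854
```

```bash
python3 shot.py 20 w
```

```text
[0.4641 0.0997 0.2083] [-0.75 10.46 -1.5 ] 0.0853811628621621 19.5833
```

View pics/s20.png

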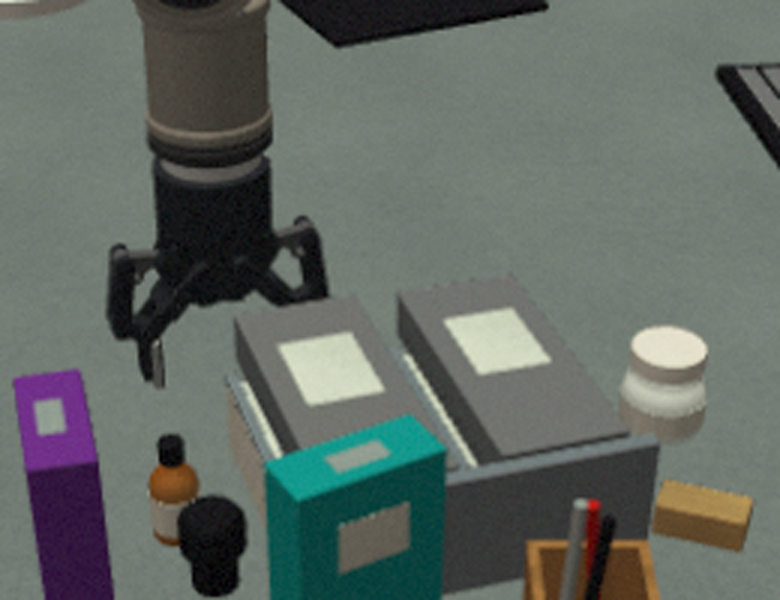

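View pics/wr20.png

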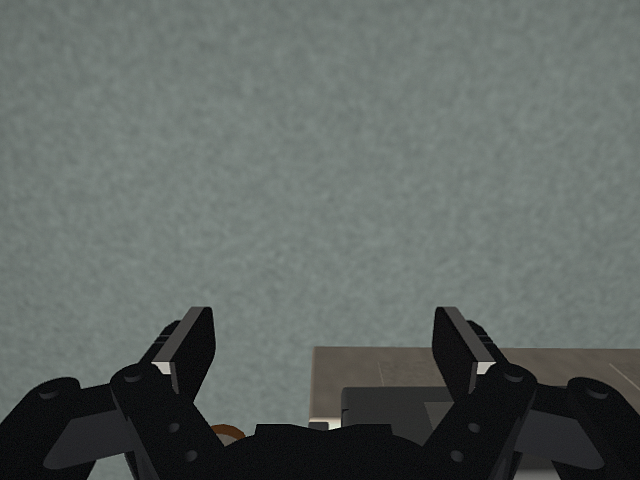

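Emit:
{"name": "apply_moves", "arguments": {
  "deltas": [
    {"xyz": [0, 0, -0.0015], "turn": 0},
    {"xyz": [0, 0, -0.0015], "turn": 0},
    {"xyz": [0, 0, -0.0015], "turn": 0},
    {"xyz": [0, 0, -0.0015], "turn": 0}
  ]
}}

```text
clock: 20.02
tcp_pos: [0.4642, 0.0997, 0.2025]
orientation: [-1.884, -2.512, -0.002]
contact_force: [-2.6, 9.5, 4.2]
grip_width: 0.0854
```

```bash
python3 shot.py 21
python3 - <<'E'
from h import *
f=grab_frame('top'); cv2.imwrite('pics/t21.png',cv2.resize(f[160:350,145:345,::-1],None,fx=3.1,fy=3.1,interpolation=cv2.INTER_CUBIC))
E
```

```text
[0.4642 0.0997 0.2025] [-2.6   9.48  4.19] 0.08540769231379874 20.0167
```

View pics/s21.png

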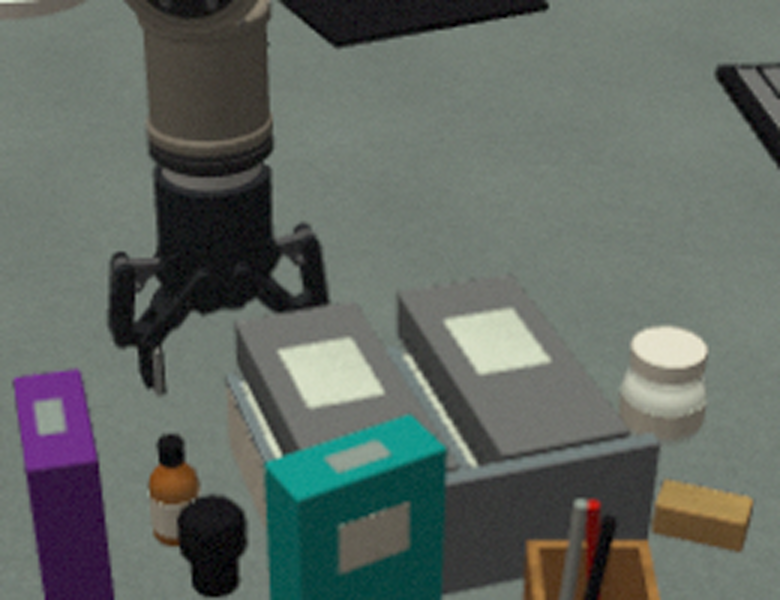

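View pics/t21.png

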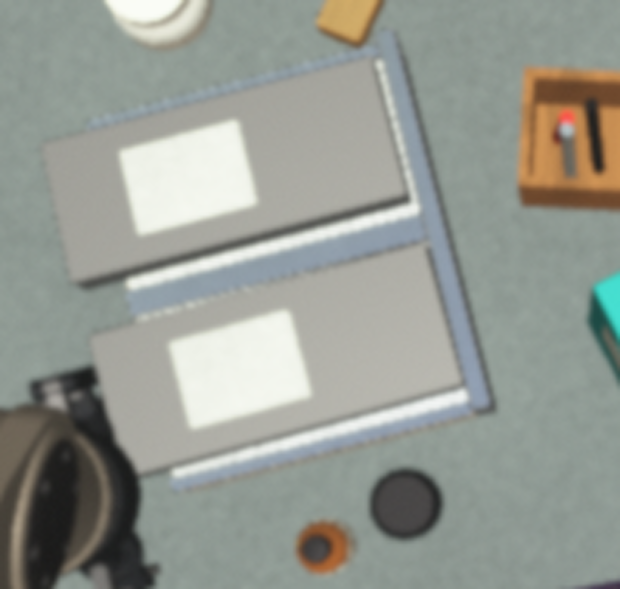

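Vertical force has reversed (+4 N, finger rubbing downward), so the head rests on the floor. The top view shows the box flat with its foot at the wall. Retreat outward along the bay, then up.

Emit:
{"name": "apply_moves", "arguments": {
  "deltas": [
    {"xyz": [-0.0003, 0.001, 0], "turn": 0},
    {"xyz": [-0.0006, 0.002, 0], "turn": 0},
    {"xyz": [-0.001, 0.004, 0], "turn": 0},
    {"xyz": [-0.0015, 0.006, 0], "turn": 0},
    {"xyz": [-0.0025, 0.01, 0], "turn": 0},
    {"xyz": [-0.003, 0.01, 0], "turn": 0},
    {"xyz": [0, 0.01, 0.01], "turn": 0},
    {"xyz": [0, 0.01, 0.02], "turn": 0},
    {"xyz": [0, 0.01, 0.02], "turn": 0},
    {"xyz": [0, 0.01, 0.02], "turn": 0},
    {"xyz": [0, 0.01, 0.02], "turn": 0},
    {"xyz": [0, 0, 0], "turn": 0}
  ]
}}

```text
clock: 21.12
tcp_pos: [0.4561, 0.1839, 0.2956]
orientation: [1.885, 2.511, 0.009]
contact_force: [0.5, 0.0, -0.7]
grip_width: 0.0853
```

```bash
python3 shot.py 22 w
python3 - <<'E'
from h import *
f=grab_frame('top'); cv2.imwrite('pics/t22.png',cv2.resize(f[160:350,145:345,::-1],None,fx=3.1,fy=3.1,interpolation=cv2.INTER_CUBIC))
E
```

```text
[0.4561 0.1839 0.2956] [ 0.48  0.   -0.68] 0.08533354648499715 21.1167
```

View pics/t22.png

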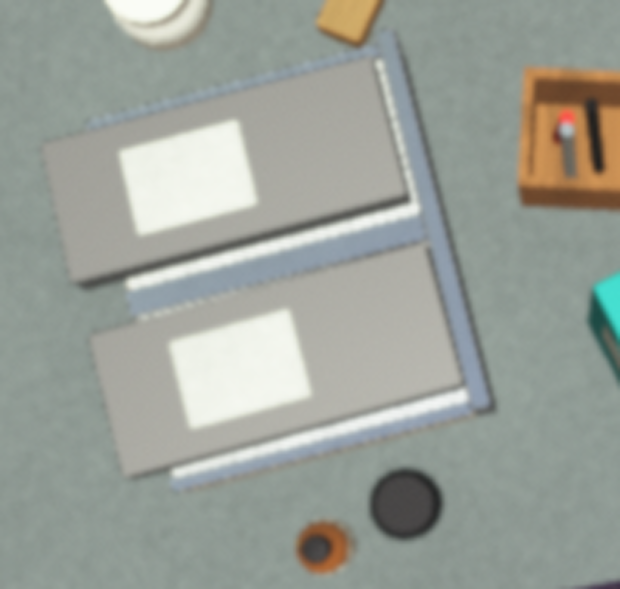

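View pics/s22.png

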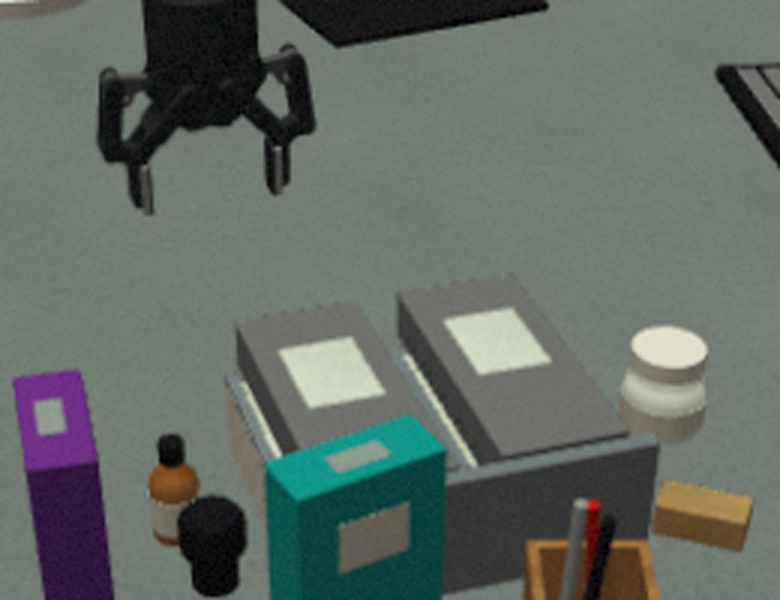

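View pics/wr22.png

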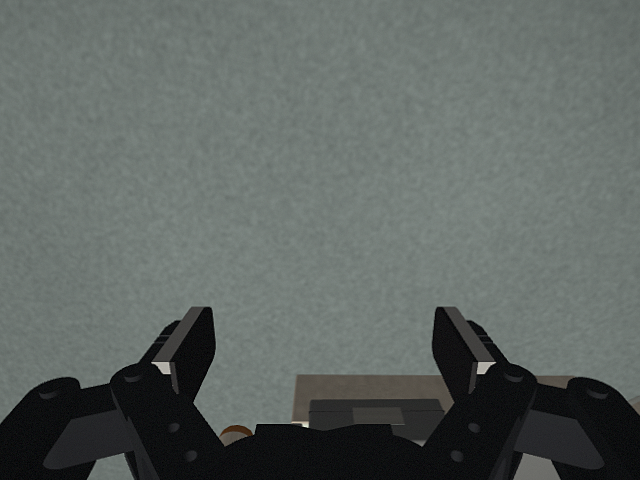

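Run:
```python
from h import *
m=camera_model('top'); s=camera_model('side'); f=lambda P:np.array(P,float)/3.1+[145,160]
xr=np.array([-.2745,.9616,0]);yr=np.array([-.9616,-.2745,0]);O=np.array([.5675,-.0928,0])
b=onz(m,f([(92,337),(430,245),(463,388),(127,475)]),.096)
n=onz(m,f([(42,148),(377,57),(410,200),(80,285)]),.096)
w=onz(m,f([(378,58),(468,404),(430,240)]),.095)
fl=onz(m,f([(143,318),(172,470)]),.06); lip=onz(m,f([(128,283),(415,210),(136,318),(425,240),(172,470),(468,390)]),.068)
for k,P in (('box',b),('nb',n),('wall',w),('lips',lip)): print(k,[( ((p-O)@xr*1e3).round(1),((p-O)@yr*1e3).round(1)) for p in P])
e=b[1]-b[0]; print('yaw err',np.arctan2((b[0]-b[1])@yr,(b[0]-b[1])@xr),np.arctan2((b[3]-b[2])@yr,(b[3]-b[2])@xr), 'len',np.linalg.norm(e),np.linalg.norm(b[3]-b[2]),np.linalg.norm(b[0]-b[3]),np.linalg.norm(b[1]-b[2]))
```

```text
box [(np.float64(197.7), np.float64(-41.2)), (np.float64(-1.4), np.float64(-41.4)), (np.float64(1.4), np.float64(41.6)), (np.float64(196.6), np.float64(39.6))]
nb [(np.float64(201.1), np.float64(-155.2)), (np.float64(0.5), np.float64(-155.0)), (np.float64(3.1), np.float64(-69.4)), (np.float64(197.6), np.float64(-71.9))]
wall [(np.float64(0.1), np.float64(-154.5)), (np.float64(1.0), np.float64(50.9)), (np.float64(-2.0), np.float64(-44.3))]
lips [(np.float64(176.3), np.float64(-70.5)), (np.float64(2.9), np.float64(-67.8)), (np.float64(176.6), np.float64(-49.3)), (np.float64(1.8), np.float64(-49.1)), (np.float64(177.1), np.float64(41.8)), (np.float64(0.0), np.float64(41.7))]
yaw err 0.0011586195530958322 -0.009852026916297985 len 0.19907817380808665 0.19529764503075514 0.0808386837880414 0.08303046909699452
```

Run:
```python
from h import *
s=camera_model('side');m=camera_model('top')
xr=np.array([-.2745,.9616,0]);yr=np.array([-.9616,-.2745,0]);O=np.array([.5675,-.0928,0])
# triangulate head corners (upper): top vs side
f=lambda P:np.array(P,float)/3.1+[145,160]; g=lambda P:np.array(P,float)/3+[180,90]
for a,b in (((127,475),(238,325)),((92,337),(355,304)), ((189,430),(308,408)),((170,341),(279,350)),((290,310),(350,338)),((311,398),(384,381)), ((80,285),(399,291)),((240,120),(513,279))):
    c1,d1=ray(m,f([a]));c2,d2=ray(s,g([b]));d1,d2=d1[0],d2[0]
    k=np.linalg.lstsq(np.c_[d1,-d2],c2-c1,rcond=None)[0]; p=(c1+k[0]*d1+c2+k[1]*d2)/2
    print(a,'x %.1f y %.1f z %.1f miss %.1f'%((p-O)@xr*1e3,(p-O)@yr*1e3,p[2]*1e3,np.linalg.norm(c1+k[0]*d1-c2-k[1]*d2)*1e3))
```

```text
(127, 475) x 197.1 y 38.2 z 92.8 miss 2.6
(92, 337) x 197.9 y -43.4 z 93.5 miss 3.8
(189, 430) x 164.8 y 9.5 z 40.0 miss 21.0
(170, 341) x 159.9 y -5.0 z 91.1 miss 46.4
(290, 310) x 80.3 y -12.8 z 144.0 miss 15.2
(311, 398) x 75.3 y 1.9 z 116.7 miss 51.1
(80, 285) x 196.2 y -73.8 z 99.2 miss 4.9
(240, 120) x 78.5 y -115.9 z 168.3 miss 13.4
```

Both head corners triangulate to z≈93 mm (expected 96), so it lies flat. Foot is at 0±2 mm from the stop, y≈0, yaw error under 0.01 rad, and the gripper is clear. The label points I also tried were mismatched between the two views, so I ignored them. Handing in.

Run:
```python
from h import *
o=readout.get_obs(); print(o['clock'],abs(o['qvel']).max()); print(r.hand_in())
```

```text
21.2667 0.02140440401154748
the job is handed in; nothing more can be done
None
```

The grey slide box now lies flat in its bay with its foot against the stop, and I handed the job in at about 21 s of the 64 s allowed. The hand-in gives no verdict, so what follows rests on my own measurements.

**How it went:** I straddled the head with open jaws and tipped the box until it leaned on the front finger. I then swung the other finger clear past the free side. A slow downward drag at about 42° slid the foot back to the stop. From there one fingertip held the head while I lowered it to the floor, and then I backed off. The highest tool force reading I took was about 13 N.

**Last checks:**

| Check | Measured | Needed |
|---|---|---|
| Foot from the stop | 0 ± 2 mm | under 6 mm |
| Sideways from bay middle | about 0 mm | within 12 mm |
| Yaw error | up to 0.01 rad | under 0.1 rad |
| Head top corners (height) | about 93 mm | 96 mm if lying flat |

- **Head height:** the 3 mm difference is of the order of the error in these measurements (2.6–3.8 mm miss between the two views).
- **Failed check:** I also tried to measure the box's label, but the points did not match between the two views, so I discarded them.
- **Clearance:** the gripper was about 9 cm above and clear of the rack, with force readings at noise level. In the last pictures I saw no movement of the other objects; I did not measure their positions.
- **Not measured:** I had no direct reading of the box's turning speed. I saw no sudden drop in the pictures or forces.

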